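# Shut the air, tip out the washed batch tablets, lay them to dry

## Task

First shut the air valve fully, then pull the tilt-out bin by its handle all the way over to its stop so that all the washed white tablets slide out into the pan, and swing the bin fully back home. Lay all the tablets lengthways down the middle of the drying tray, overlapping like roof shingles: the first flat against the tall head stop, each next one lapped on top of the one before, its lower end on the next dark line. When all of them lie so, turn the air valve half open, the lever over the mark on its disc, and do not disturb the cheeses, brush, jar and tools standing about.

Things in the scene. Friction and masses are not known exactly. Their poses are not given: they have to be found in the camera images.
- hopper: Fixed steel tilt-out hopper, 322 mm wide. Origin on the table under the middle of the bin's pivot; x away from the pouring side, y along the pivot, z up. Pivot at z 75, along the bin's front lip. A polished slide runs from there down to the catch pan: x -3, z 70 to x -51, z 30 to x -117, z 6 (mm). Three guide ribs 22 mm wide, 8 mm high keep the lanes apart down to x -80. Tablets slide easily.
- pan_mid (a point): Middle of the flat floor of the catch pan, 6 mm above the table; axes as hopper (168 mm to -x of the pivot). Floor 102 mm along x (the foot of the slide is at x +51) by 310 mm along y; rims at the front and sides stand 12 mm above this floor.
- bin (a joint): Tilt of the bin about its pivot: 0 = home (floor level, 75 mm above the table), grows as the handle is pulled over towards the pan; stop at 1.05. Stiff: stays at any angle, 4 to 8 N at the handle moves it. Bin floor 84 mm deep, open towards the pan, other walls 54 mm high, 4 lanes of 46 mm, 68 mm apart, between dividers 26 mm high.
- bin_handle (a point): Middle of the bin's handle, a round wooden bar 12 mm thick, 250 mm long, parallel to the pivot, free all round. At bin angle a it is, in the hopper frame, at x = 8 cos a - 105 sin a, z = 75 + 105 cos a + 8 sin a (mm): 180 mm above the table when home, about 134 when fully tipped. Its axes turn with the bin.
- dryer: Fixed wooden drying tray. Origin on the table, middle of the inner face of the tall head stop (26 mm high); x runs down the tray's length towards the valve, y across towards a steel pipe (at y 95, top z 43), z up. Floor at z 6, x 0 to 219, y -54 to 54 (mm); other rims 11 mm above the table. Dark lines cross the floor at x 64, 104, 144, 184 for the low ends of tablets 1 to 4.
- first_place (a point): Where the centre of the first tablet belongs, flat with one end at the head stop: dryer x 32, y 0, z 11 mm; axes as dryer. The next centres come 40 mm further along x each, at about 8 mm more height, leaning about 0.25 rad: the end nearer the head stop up on the tablet before, the other end down on the tray floor.
- valve (a joint): Angle of the ball valve's lever about its upright axis: 0 = closed (lever across the pipe, pointing to -y of dryer), pi/2 = fully open (lever in line with the pipe, pointing to +x of dryer); grows counter-clockwise seen from above. Half open = pi/4, at the black mark on the white disc under the lever. Starts at 0.4 to 1.1; stiff, stays where left; about 2 N at the grip moves it.
- valve_grip (a point): Point on the valve lever, 60 mm from the valve's axis, mid-height, 71 mm above the table. The lever is a steel bar 12 mm thick (along the point's x), 18 mm high, pointing along the point's -y, ending 79 mm from the axis. Axes turn with the lever.
- valve_axis (a point): Point on the valve's upright turning axis at the height of the lever (71 mm above the table); axes as dryer. In the dryer frame at x 262, y 95 mm.
- tablet1_mid (a point): Centre of a plain white plastic batch tablet, 64 x 36 x 10 mm (along its x, y, z), about 26 g; may be absent. All tablets are alike and may lie either face up, either way round. Starts lying on the floor of the bin in a lane of its own, its long side pointing to the pan.
- tablet2_mid (a point): Centre of a plain white plastic batch tablet, 64 x 36 x 10 mm (along its x, y, z), about 26 g; may be absent. All tablets are alike and may lie either face up, either way round. Starts lying on the floor of the bin in a lane of its own, its long side pointing to the pan.
- tablet3_mid (a point): Centre of a plain white plastic batch tablet, 64 x 36 x 10 mm (along its x, y, z), about 26 g; may be absent. All tablets are alike and may lie either face up, either way round. Starts lying on the floor of the bin in a lane of its own, its long side pointing to the pan.
- tablet4_mid (a point): Centre of a plain white plastic batch tablet, 64 x 36 x 10 mm (along its x, y, z), about 26 g; may be absent. All tablets are alike and may lie either face up, either way round. Starts lying on the floor of the bin in a lane of its own, its long side pointing to the pan.
Not all that is in view belongs to the job. What is shaped like the part that bears tablet1_mid but brown or purple is not meant. Leave any turquoise look-alike of the part that bears tablet4_mid alone.

How it is judged (in metres and radians):
On the way, in this order (a step that is already met when the one before it is completed fails the run):
1. the air valve is shut (value of joint valve below 0.08 rad), for 0.2 s.
2. the bin is at its forward stop and every tablet has slid out of it (value of joint bin above 0.98 rad and x of each of tablet1_mid, tablet2_mid, tablet3_mid, tablet4_mid in the frame of hopper below -0.05 m), for 0.2 s.
3. the bin is back home (value of joint bin below 0.08 rad), for 0.2 s.
4. all tablets lie shingled down the tray from the head stop (y of tablet1_mid in the frame of dryer between -0.014 and 0.014 m and z of each of tablet1_mid, tablet2_mid, tablet3_mid, tablet4_mid in the frame of dryer below 0.032 m and angle between the x axis of each of tablet1_mid, tablet2_mid, tablet3_mid, tablet4_mid and the x axis of dryer, either way round below 0.5 rad and angle between the y axis of each of tablet1_mid, tablet2_mid, tablet3_mid, tablet4_mid and the y axis of dryer, either way round below 0.22 rad and y of tablet2_mid in the frame of dryer between -0.014 and 0.014 m and y of tablet3_mid in the frame of dryer between -0.014 and 0.014 m and y of tablet4_mid in the frame of dryer between -0.014 and 0.014 m and distance between each of tablet2_mid, tablet3_mid, tablet4_mid and tablet1_mid above 0.024 m and distance between each of tablet3_mid, tablet4_mid and tablet2_mid above 0.024 m and distance between tablet4_mid and tablet3_mid above 0.024 m and ((x of tablet1_mid in the frame of dryer between 0.022 and 0.042 m and angle between the z axis of tablet1_mid and the z axis of dryer, either way round below 0.09 rad) or (x of tablet1_mid in the frame of dryer between 0.062 and 0.082 m and angle between the z axis of tablet1_mid and the z axis of dryer, either way round between 0.13 and 0.45 rad and (x of tablet2_mid in the frame of dryer between 0.022 and 0.042 m or x of tablet3_mid in the frame of dryer between 0.022 and 0.042 m or x of tablet4_mid in the frame of dryer between 0.022 and 0.042 m)) or (x of tablet1_mid in the frame of dryer between 0.102 and 0.122 m and angle between the z axis of tablet1_mid and the z axis of dryer, either way round between 0.13 and 0.45 rad and (x of tablet2_mid in the frame of dryer between 0.062 and 0.082 m or x of tablet3_mid in the frame of dryer between 0.062 and 0.082 m or x of tablet4_mid in the frame of dryer between 0.062 and 0.082 m)) or (x of tablet1_mid in the frame of dryer between 0.142 and 0.162 m and angle between the z axis of tablet1_mid and the z axis of dryer, either way round between 0.13 and 0.45 rad and (x of tablet2_mid in the frame of dryer between 0.102 and 0.122 m or x of tablet3_mid in the frame of dryer between 0.102 and 0.122 m or x of tablet4_mid in the frame of dryer between 0.102 and 0.122 m))) and ((x of tablet2_mid in the frame of dryer between 0.022 and 0.042 m and angle between the z axis of tablet2_mid and the z axis of dryer, either way round below 0.09 rad) or (x of tablet2_mid in the frame of dryer between 0.062 and 0.082 m and angle between the z axis of tablet2_mid and the z axis of dryer, either way round between 0.13 and 0.45 rad and (x of tablet1_mid in the frame of dryer between 0.022 and 0.042 m or x of tablet3_mid in the frame of dryer between 0.022 and 0.042 m or x of tablet4_mid in the frame of dryer between 0.022 and 0.042 m)) or (x of tablet2_mid in the frame of dryer between 0.102 and 0.122 m and angle between the z axis of tablet2_mid and the z axis of dryer, either way round between 0.13 and 0.45 rad and (x of tablet1_mid in the frame of dryer between 0.062 and 0.082 m or x of tablet3_mid in the frame of dryer between 0.062 and 0.082 m or x of tablet4_mid in the frame of dryer between 0.062 and 0.082 m)) or (x of tablet2_mid in the frame of dryer between 0.142 and 0.162 m and angle between the z axis of tablet2_mid and the z axis of dryer, either way round between 0.13 and 0.45 rad and (x of tablet1_mid in the frame of dryer between 0.102 and 0.122 m or x of tablet3_mid in the frame of dryer between 0.102 and 0.122 m or x of tablet4_mid in the frame of dryer between 0.102 and 0.122 m))) and ((x of tablet3_mid in the frame of dryer between 0.022 and 0.042 m and angle between the z axis of tablet3_mid and the z axis of dryer, either way round below 0.09 rad) or (x of tablet3_mid in the frame of dryer between 0.062 and 0.082 m and angle between the z axis of tablet3_mid and the z axis of dryer, either way round between 0.13 and 0.45 rad and (x of tablet1_mid in the frame of dryer between 0.022 and 0.042 m or x of tablet2_mid in the frame of dryer between 0.022 and 0.042 m or x of tablet4_mid in the frame of dryer between 0.022 and 0.042 m)) or (x of tablet3_mid in the frame of dryer between 0.102 and 0.122 m and angle between the z axis of tablet3_mid and the z axis of dryer, either way round between 0.13 and 0.45 rad and (x of tablet1_mid in the frame of dryer between 0.062 and 0.082 m or x of tablet2_mid in the frame of dryer between 0.062 and 0.082 m or x of tablet4_mid in the frame of dryer between 0.062 and 0.082 m)) or (x of tablet3_mid in the frame of dryer between 0.142 and 0.162 m and angle between the z axis of tablet3_mid and the z axis of dryer, either way round between 0.13 and 0.45 rad and (x of tablet1_mid in the frame of dryer between 0.102 and 0.122 m or x of tablet2_mid in the frame of dryer between 0.102 and 0.122 m or x of tablet4_mid in the frame of dryer between 0.102 and 0.122 m))) and ((x of tablet4_mid in the frame of dryer between 0.022 and 0.042 m and angle between the z axis of tablet4_mid and the z axis of dryer, either way round below 0.09 rad) or (x of tablet4_mid in the frame of dryer between 0.062 and 0.082 m and angle between the z axis of tablet4_mid and the z axis of dryer, either way round between 0.13 and 0.45 rad and (x of tablet1_mid in the frame of dryer between 0.022 and 0.042 m or x of tablet2_mid in the frame of dryer between 0.022 and 0.042 m or x of tablet3_mid in the frame of dryer between 0.022 and 0.042 m)) or (x of tablet4_mid in the frame of dryer between 0.102 and 0.122 m and angle between the z axis of tablet4_mid and the z axis of dryer, either way round between 0.13 and 0.45 rad and (x of tablet1_mid in the frame of dryer between 0.062 and 0.082 m or x of tablet2_mid in the frame of dryer between 0.062 and 0.082 m or x of tablet3_mid in the frame of dryer between 0.062 and 0.082 m)) or (x of tablet4_mid in the frame of dryer between 0.142 and 0.162 m and angle between the z axis of tablet4_mid and the z axis of dryer, either way round between 0.13 and 0.45 rad and (x of tablet1_mid in the frame of dryer between 0.102 and 0.122 m or x of tablet2_mid in the frame of dryer between 0.102 and 0.122 m or x of tablet3_mid in the frame of dryer between 0.102 and 0.122 m)))), for 0.3 s.
5. the valve is half open (value of joint valve between 0.665 and 0.905 rad), for 0.3 s.
At the end, for the whole second after the job is handed in: All tablets shingled without a gap from the head stop: first flat, centre 32 mm from the stop; each next 40 mm on and leaning 0.13-0.45 rad on the one before; each within 10 mm along, 14 mm across, 0.22 rad of turn. Bin within 0.08 rad of home, valve pi/4 within 0.12 rad (all of step 4 and all of step 5 and value of joint bin below 0.08 rad); the robot touches nothing.
It fails at once if a cheese, the brush, the jar or the trier is shifted by more than 5 cm (distance of any of red_wheel, small_wheel, white_wheel, brush, jar, trier from where it was at the start of the episode above 0.05 m).
Of tablet1, tablet2, tablet3, tablet4 only 3 to 4 are there at a start; the rules pass over those that are not, and their reading is None.
At some moment in a run one of tablet1, tablet2, tablet3, tablet4 may be knocked a few centimetres aside while the robot is not near it.
Once in a run the grip may slacken for a moment while it holds something.
It also fails if it takes over 210 s, if anything falls off the work surface, if the arm or the gripper's body presses on something with over 40 N, if the wrist force passes 120 N, or if a joint passes its speed limit or range.

## Robot

A 6-joint arm with a two-finger parallel gripper is mounted at the origin on the work surface. World frame = base frame: x ahead of the robot, y to its left, z up, the work surface at z = 0. Lengths are in mm, angles in rad, forces in N, time in s.
With the tool pointing down it reaches from about 275 to 1000 mm from the base axis. Payload 8.4 kg.
Tool frame: the origin (TCP) lies at the very end of the fingers, on their centre line; the grasp point (between the pads) lies behind it (r.grip_point_offset is the x of the grasp point in the tool frame, in mm); x points along the fingers, z is the direction in which the jaws open and shut, and the axes are right-handed (so a half turn about x gives the same grasp; the last joint's range is limited). The gripper opens to 85 mm and grips with 20 to 120 N. Pads are 22 mm wide; open, the fingers measure 114 mm over their backs; the gripper's body (76 mm by 85 mm) begins 54 mm behind the grasp point. The pads swing forward as they close: fully open they stand 13 mm farther back than shut.
Start: joints at [-1.175, 0.353, 1.633, -0, 1.155, -0.002], TCP at [242.118, -576.2, 231.281] pointing down, gripper open.
Joint ranges: [-2.63, 2.63], [-0.92, 2.1], [0.06, 2.66], [-1.3, 4.44], [0, 2.69], [-3.02, 3.02]. Speed limits (rad/s): [2.22, 2.22, 2.79, 3.14, 3.14, 3.14].

## Interface

Orientations are given as [roll, pitch, yaw] about the fixed x, y, z axes, in that order (R = Rz(yaw) Ry(pitch) Rx(roll)).
In Python, from rig import r, vision, order gives the robot as it stands. The module is installed in compiled form; this text tells all that it offers.
- The arm moves only by the tool step_arm, never from a script. Its argument "rows" is a list of rows, each a list of 7 numbers: the shift along the world's x, y, z in mm, then the turn, a rotation vector about the world's x, y, z in rad, then the finger opening in mm, from 0 to 85.4. A call has exactly 8 rows; each row is the pose to reach, as a shift and turn from the pose measured when the call began; what a row does not reach only later rows make up. A row lasts 1/8 s, in which the tool goes at most 62.5 mm and 10.7 degrees, less where a joint would pass 70% of its speed; a pose out of reach is approached as far as the arm can. A call with a gripper value outside its range is refused whole. The fingers move at their own pace and stop on an object; "force" is the grip in N (left out, the last holds). Time passes only in rows, so rows that repeat a pose let the fingers close, or fill a call up. It gives the time, the measured TCP pose, the force and the opening at its end, in the units of the state.
- r.sense(): the state, without advancing time (a new reading comes with each control period).
- vision.grab_frame(name): name is "scene" or "top" or "wrist"; returns (picture, depth): 480x640x3 uint8, red, green, blue; 480x640 float32, mm along the optical axis (not along the pixel's ray), 0 where there is no reading.
- vision.camera_info(name): a dict with "K" (3x3 intrinsics, pixels), "origin" and "attitude" of the camera in the world; the wrist camera has in their place "tool_from_camera" (4x4, takes a point from camera to tool coordinates, whose origin is the TCP and whose axes are the tool frame's). Camera axes: x right, y down, z forward; pixel columns grow to the right and rows downward; lengths in mm; the calibration is good to about 2 mm. A picture is of the moment at which its call begins: read the wrist's pose just before it. camera_info takes no time and is no camera call.
- order.sign_off(): hands the job in, once; it reports no verdict.
The state is a dict: "clock": time; "qpos": joint angles; "qvel": joint speeds; "joint_efforts": joint torques, N m; "eef_pos": TCP position; "tcp_rot": TCP orientation; "contact_force": force on the tool from outside, world axes, zero at the start; "wrist_torque": the same for the moment, N m; "opening": opening from 0.0 (shut) to 1.0 (fully open).
Only numpy, scipy, OpenCV 4.12 (cv2) and the standard library are available. Lean on these libraries where they do the work, as an engineer would, in place of code of your own. Each camera call takes 0.05 s, during which the arm holds its last target.

## Working session

There is one attempt and no reset: what is moved stays moved. The work goes in short steps, Python scripts to look and compute and a tool call to move; the robot and the scene stay as the last step left them, time stands still between calls to the robot, and variables do not carry over. Pictures are saved under pics/ and viewed, and the job is handed in when it is done.

Besides the shell and the picture viewer there is one more tool, called after "Request:" by a JSON object that holds its "name" and its "arguments". step_arm: Moves the arm, as the interface text tells. Its arguments: {"type":"object","properties":{"rows":{"type":"array"},"force":{"type":"number"}},"required":["rows"]}

```bash
ls; mkdir -p pics
python3 - <<'E'
from rig import r, vision, order
import cv2,json
print(r.sense(), r.grip_point_offset)
for n in ("scene","top","wrist"):
    im,d=vision.grab_frame(n); cv2.imwrite(f"pics/{n}0.png",im[:,:,::-1]); print(n,vision.camera_info(n))
E
```

```text
pics
{'clock': 0.0, 'qpos': array([-1.17543289e+00,  3.53661711e-01,  1.63414627e+00, -3.61049599e-05,
        1.15518793e+00, -2.37870806e-03]), 'qvel': array([ 8.50466821e-05,  1.26527761e-03, -3.57099193e-04,  6.46207307e-04,
        3.38803669e-04, -5.32696550e-04]), 'joint_efforts': array([ 2.92897879e-03, -6.05237174e+01, -3.42067337e+01,  4.05879337e-04,
        9.11644165e-03,  1.83911561e-05]), 'eef_pos': array([ 241.90298046, -575.76727947,  230.54801703]), 'tcp_rot': array([-3.12045116,  1.56939268,  1.98969457]), 'contact_force': array([-0.06190005,  0.11438259, -0.04922568]), 'wrist_torque': array([ 0.03321218, -0.05203997, -0.0036169 ]), 'opening': 1.001385319808235} -18.700000000000003
scene {'K': array([[568.41995869,   0.        , 313.42119405],
       [  0.        , 568.41995869, 240.77623137],
       [  0.        ,   0.        ,   1.        ]]), 'origin': array([1133.18219961,  507.20992164, 1163.35646221]), 'attitude': array([-2.55463074e+00,  7.33554888e-04,  2.22416486e+00])}
top {'K': array([[440.64014336,   0.        , 316.1057973 ],
       [  0.        , 440.64014336, 238.92299314],
       [  0.        ,   0.        ,   1.        ]]), 'origin': array([ 501.03834117,   92.47912983, 1313.88665452]), 'attitude': array([-3.06449929, -0.02229882, -1.54207637])}
wrist {'K': array([[339.2642269 ,   0.        , 318.08402085],
       [  0.        , 339.2642269 , 244.26263799],
       [  0.        ,   0.        ,   1.        ]]), 'tool_from_camera': array([[-8.15770625e-04, -2.94370665e-01,  9.55690978e-01,
        -1.43352730e+02],
       [ 1.36832656e-03, -9.55690730e-01, -2.94369421e-01,
         7.54799176e+01],
       [ 9.99998731e-01,  1.06755942e-03,  1.18241962e-03,
         3.11720827e-01],
       [ 0.00000000e+00,  0.00000000e+00,  0.00000000e+00,
         1.00000000e+00]])}
```

View pics/top0.png

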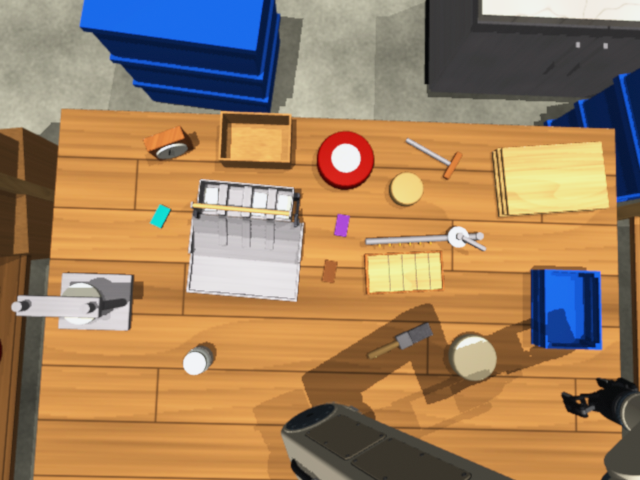

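View pics/scene0.png

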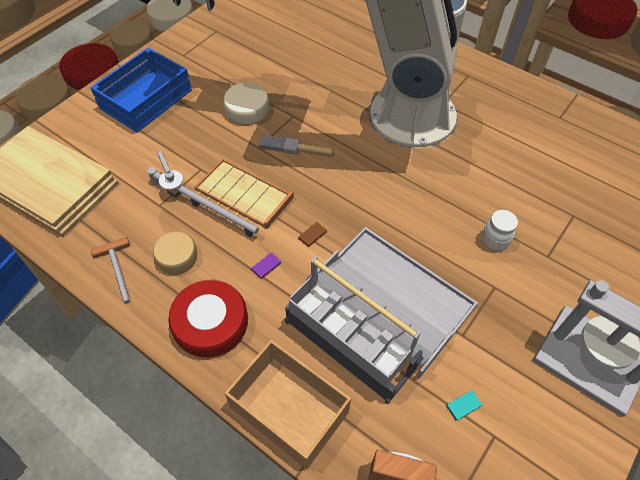

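View pics/wrist0.png

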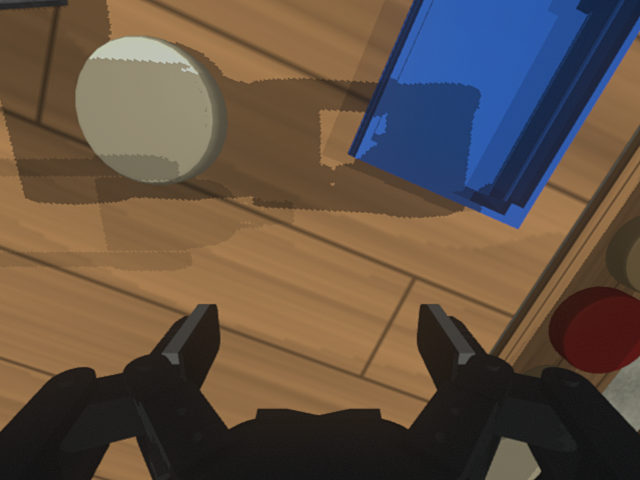

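```bash
cat > h.py <<'E'
from rig import r, vision, order
import numpy as np, cv2
from scipy.spatial.transform import Rotation as R
def rot(rpy): return R.from_euler('xyz',rpy).as_matrix()
def tcp():
    s=r.sense(); T=np.eye(4); T[:3,:3]=rot(s['tcp_rot']); T[:3,3]=s['eef_pos']; return T
def cam(n):
    c=vision.camera_info(n)
    if n=='wrist': return c['K'], tcp()@c['tool_from_camera']
    T=np.eye(4); T[:3,:3]=rot(c['attitude']); T[:3,3]=c['origin']; return c['K'],T
def grab(n,save=None):
    K,T=cam(n); im,d=vision.grab_frame(n)
    if save: cv2.imwrite(f'pics/{save}.png',im[:,:,::-1])
    return im,d,K,T
def deproj(K,T,u,v,z):
    u,v,z=map(lambda a:np.asarray(a,float),(u,v,z))
    p=np.stack([(u-K[0,2])/K[0,0]*z,(v-K[1,2])/K[1,1]*z,z],-1)
    return p@T[:3,:3].T+T[:3,3]
def cloud(d,K,T):
    v,u=np.mgrid[:d.shape[0],:d.shape[1]]
    P=deproj(K,T,u,v,d); P[d<=0]=np.nan; return P
def proj(K,T,P):
    p=(np.asarray(P,float)-T[:3,3])@T[:3,:3]; return np.stack([p[...,0]/p[...,2]*K[0,0]+K[0,2],p[...,1]/p[...,2]*K[1,1]+K[1,2]],-1)
def plane_pt(K,T,u,v,z):
    a=deproj(K,T,u,v,1.0)-T[:3,3]; return T[:3,3]+a*((z-T[2,3])/a[...,2])[...,None]
def crop(im,x0,y0,x1,y1,s,name):
    cv2.imwrite(f'pics/{name}.png',cv2.resize(im[y0:y1,x0:x1,::-1],None,fx=s,fy=s,interpolation=cv2.INTER_CUBIC))
E
python3 - <<'E'
from h import *
im,d,K,T=grab('top'); np.savez('top0.npz',im=im,d=d,K=K,T=T)
crop(im,170,160,330,310,5,'t_hop'); crop(im,340,210,500,310,5,'t_dry')
P=cloud(d,K,T)
for (u,v) in [(212,195),(240,195),(264,200),(287,203),(245,207),(245,275),(200,280),(295,285),(195,183),(405,270),(365,272),(443,270),(458,236),(480,245),(366,240),(480,237),(340,225),(100,350),(475,357),(413,337)]: print(u,v,P[v,u].round(1))
E
```

```text
212 195 [711.  362.9  86.8]
240 195 [714.9 285.9  79.5]
264 200 [702.2 217.5  83.5]
287 203 [695.8 152.6  83.3]
245 207 [666.  255.5 183.7]
245 275 [489.8 273.4   1.7]
200 280 [471.5 403.9   6.2]
295 285 [464.7 124.5   7.1]
195 183 [760.2 433.9   2.3]
405 270 [ 518.2 -200.8    6.3]
365 272 [508.9 -81.4   7.9]
443 270 [ 521.5 -313.5    9.5]
458 236 [ 618.7 -337.5   69. ]
480 245 [ 594.2 -397.5   77.4]
366 240 [601.3 -77.8  42.9]
480 237 [ 620.  -410.5   44.7]
340 225 [646.6  -3.8   7.9]
100 350 [261.3 683.2   1.8]
475 357 [ 277.3 -392.9   52.7]
413 337 [ 323.8 -224.3   17.2]
```

View pics/t_hop.png

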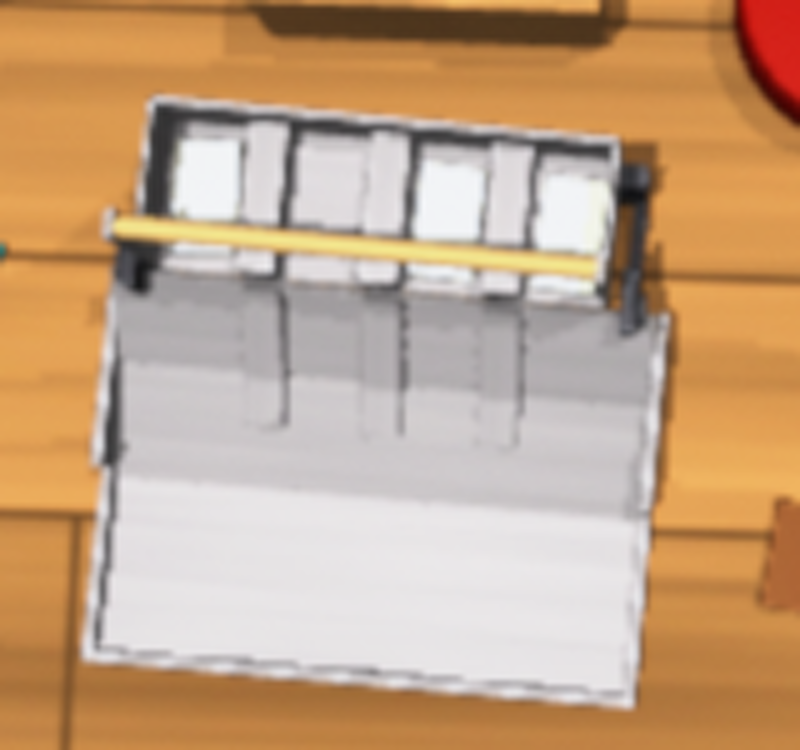

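View pics/t_dry.png

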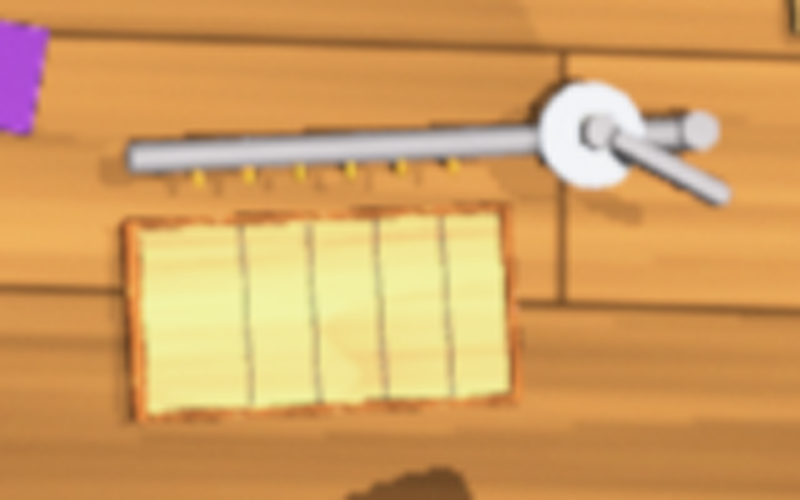

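Run:
```python
from h import *
f=np.load('top0.npz');K,T=f['K'],f['T'];P=cloud(f['d'],K,T)
def pt(x,y,ox,oy,z): return plane_pt(K,T,ox+x/5,oy+y/5,z)
D=[]
for lx,a,b in [(64,(240,225),(252,405)),(104,(308,222),(322,402)),(144,(375,220),(388,400)),(184,(442,216),(455,395))]:
    for c,ly in ((a,54),(b,-54)): D.append((lx,ly,*pt(*c,340,210,6.)[:2]))
D=np.array(D)
def fit(D,s=None):
    A=D[:,:2];B=D[:,2:];ca,cb=A.mean(0),B.mean(0)
    U,S,V=np.linalg.svd((A-ca).T@(B-cb)); M=V.T@np.diag([1,np.linalg.det(V.T@U.T)])@U.T
    t=cb-M@ca; print('yaw',np.arctan2(M[1,0],M[0,0]),'t',t,'res',(A@M.T+t-B).round(1).tolist()); return M,t
M,t=fit(D)
print('valve axis pred',M@[262,95]+t,'seen',pt(597,130,340,210,80.))
print('lever tip seen', pt(722,195,340,210,80.))
H=[]
for n,c,z in [('pan front-left',(90,658),18.),('pan front right',(632,703),18.),('bin rear left',(150,98),129.),('bin rear right',(617,138),129.),('handle l',(112,226),186.),('handle r',(602,268),186.)]:
    print(n,pt(*c,170,160,z).round(1))
```

```text
yaw -1.4904111983435677 t [502.54748536 -90.94015894] res [[0.1, -1.0], [-1.1, -0.8], [0.4, -0.2], [-0.8, 0.9], [1.2, 0.1], [0.1, 0.3], [0.8, 0.4], [-0.7, 0.4]]
valve axis pred [ 618.27894578 -344.46575739] seen [ 617.77533898 -337.67470379   80.        ]
lever tip seen [ 583.04332526 -409.01702367   80.        ]
pan front-left [437.2 434.1  18. ]
pan front right [419.9 118.7  18. ]
bin rear left [744.9 387.9 129. ]
bin rear right [731.3 134.4 129. ]
handle l [666.  389.8 186. ]
handle r [652.3 137.9 186. ]
```

```bash
cat >> h.py <<'E'
np.set_printoptions(suppress=True)
HO=np.array([651.2,264.3]);HY=-0.054
DO=np.array([502.5,-90.9]);DY=-1.490
def r2(a): return np.array([[np.cos(a),-np.sin(a)],[np.sin(a),np.cos(a)]])
def dry(x,y): return DO+r2(DY)@np.array([x,y])
def hop(x,y): return HO+r2(HY)@np.array([x,y])
def target(p,jaw,pitch=0,T=None):
    """tool down, jaw dir at world yaw `jaw` (mod pi). pick nearest. prints shift+rotvec"""
    T=tcp() if T is None else T
    best=None
    for k in (0,np.pi):
        z=np.array([np.cos(jaw+k),np.sin(jaw+k),0]);x=np.array([0,0,-1.]);y=np.cross(z,x)
        G=np.stack([x,y,z],1)
        rv=R.from_matrix(G@T[:3,:3].T).as_rotvec()
        q=None
        if best is None or np.linalg.norm(rv)<np.linalg.norm(best[1]): best=(np.array(p)-T[:3,3],rv)
    print('shift',best[0].round(1),'rv',best[1].round(3)); return best
E
python3 - <<'E'
from h import *
T=tcp();print(T.round(3)); s=r.sense();print(s['qpos'].round(3))
for n in ('top','scene'):
  im,d,K,TT=grab(n)
  for p in [(*dry(262,95),71),(*dry(0,0),26),(*dry(0,54),26),(*dry(0,-54),26),(*dry(219,54),11),(*dry(219,-54),11),(*hop(8,125),180),(*hop(8,-125),180),(*hop(-222,155),18),(*hop(-222,-155),18)]:
    u=proj(K,TT,np.array(p)); cv2.circle(im,tuple(int(round(c)) for c in u),2,(0,255,0),-1)
  if n=='scene': crop(im,100,100,500,420,2,'s_ov')
  else: crop(im,170,160,500,310,2.4,'t_ov')
E
```

```text
[[  -0.       0.922    0.387  241.991]
 [   0.001    0.387   -0.922 -575.939]
 [  -1.      -0.      -0.001  230.834]
 [   0.       0.       0.       1.   ]]
[-1.175  0.353  1.634 -0.     1.155 -0.002]
```

View pics/s_ov.png

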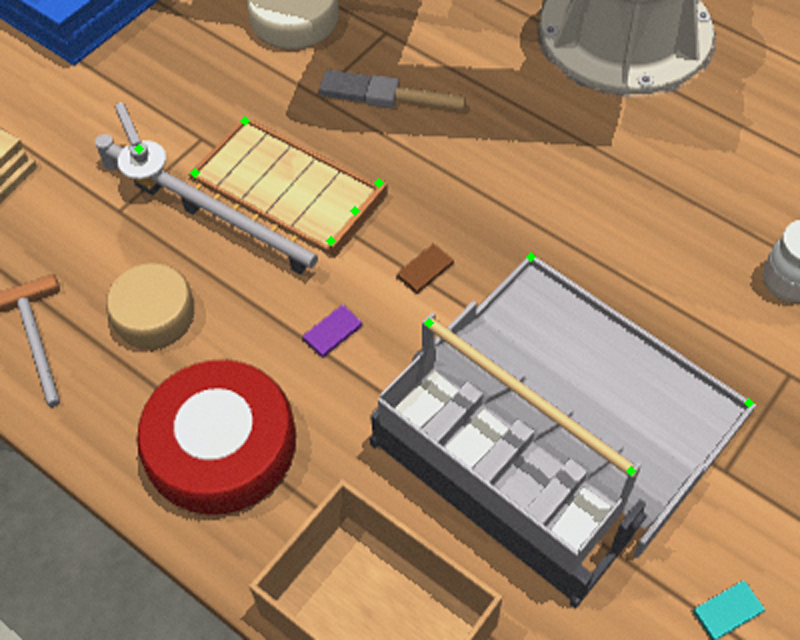

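View pics/t_ov.png

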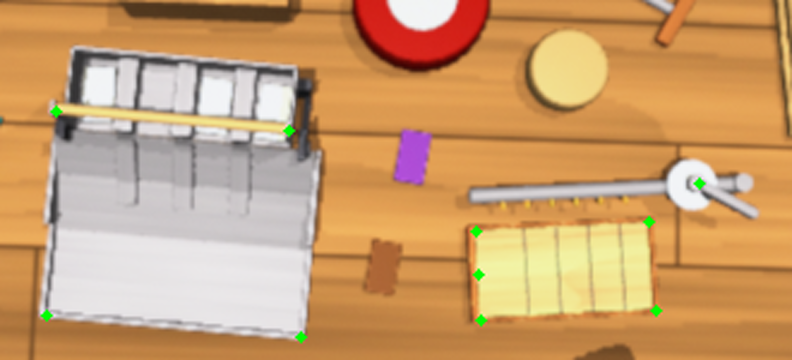

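Run:
```python
from h import *
target((590,-393,180),-0.46)
```

```text
shift [347.9 183.1 -51. ] rv [-0.    -0.     0.713]
```

Request:
{"name": "step_arm", "arguments": {"rows": [[50, 26, 0, 0, 0, 0.1, 85], [100, 52, 0, 0, 0, 0.2, 85], [150, 78, 0, 0, 0, 0.3, 85], [200, 104, 0, 0, 0, 0.4, 85], [250, 130, -20, 0, 0, 0.5, 85], [300, 156, -40, 0, 0, 0.6, 85], [335, 175, -50, 0, 0, 0.7, 85], [348, 183, -51, 0, 0, 0.713, 85]]}}

```text
clock: 1.3
eef_pos: [591.4, -391.3, 178.7]
tcp_rot: [2.958, 1.569, 2.5]
contact_force: [-0.4, 0.2, -0.1]
opening: 0.995
```

Run:
```python
from h import *
im,d,K,T=grab('wrist','w1'); np.savez('w1.npz',im=im,d=d,K=K,T=T)
print(T.round(2)[:3,3],tcp()[:3,3], r.sense()['clock'])
```

```text
[ 625.33 -324.27  322.07] [ 592.16272733 -391.09102501  179.25751817] 1.35
```

View pics/w1.png

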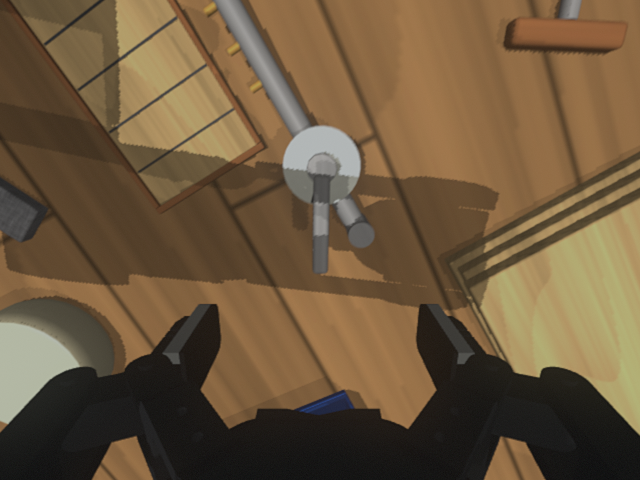

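Run:
```python
from h import *
f=np.load('w1.npz');K,T=f['K'],f['T'];P=cloud(f['d'],K,T)
print('hub',P[165,322],'lever',P[230,320],P[268,320],'disc',P[150,300], 'tip', plane_pt(K,T,320.,272.,80.),'hub',plane_pt(K,T,322.,164.,90.))
disc=plane_pt(K,T,321.5,165.,float(P[150,300][2]));print(disc)
# lines' ends
for u,v in [(110,132),(206,66),(138,170),(235,110),(80,90),(178,17)]: print(P[v,u].round(1), plane_pt(K,T,float(u),float(v),6.).round(1))
print(dry(262,95),[dry(a,b) for a,b in [(184,-54),(184,54),(144,54),(144,-54)]])
```

```text
hub [ 619.86213754 -340.68152879   75.00839481] lever [ 598.31195551 -381.54091563   80.9256542 ] [ 585.23917013 -408.32068975   81.02000829] disc [ 609.12298738 -324.67522138   52.30625508] tip [ 583.63238944 -411.62038525   80.        ] hub [ 620.47876241 -339.10017273   90.        ]
[ 619.01093993 -342.01853382   52.30625508]
[ 462.3 -237.1    6.2] [ 462.2 -237.     6. ]
[ 566.5 -229.7    7. ] [ 566.3 -229.4    6. ]
[ 466.  -275.5    7.4] [ 465.3 -275.3    6. ]
[ 572.2 -271.4   13.8] [ 570.8 -270.     6. ]
[ 460.7 -198.5    7.9] [ 459.7 -197.7    6. ]
[ 565.6 -190.7   10.1] [ 564.8 -189.     6. ]
[ 618.33569994 -344.37798843] [array([ 463.52651591, -278.65800259]), array([ 571.17419313, -269.94149016]), array([ 567.94585519, -230.07198008]), array([ 460.29817797, -238.78849251])]
```

Request:
{"name": "step_arm", "arguments": {"rows": [[0, -4, -30, 0, 0, -0.01, 50], [0, -4, -60, 0, 0, -0.01, 50], [0, -4, -90, 0, 0, -0.01, 50], [0, -4, -120, 0, 0, -0.01, 50], [0, -4, -123, 0, 0, -0.01, 50], [0, -4, -123, 0, 0, -0.01, 20], [0, -4, -123, 0, 0, -0.01, 5], [0, -4, -123, 0, 0, -0.01, 5]], "force": 25}}

```text
clock: 2.35
eef_pos: [592.2, -395.8, 58.1]
tcp_rot: [-1.491, 1.571, -1.958]
contact_force: [-4.0, -0.9, 5.7]
opening: 0.135
```

Run:
```python
from h import *
s=r.sense();print(s['eef_pos'],s['opening'],s['contact_force'],s['qpos'])
ax=np.array([619.2,-342.]);T=tcp();p=T[:2,3];v=p-ax;a0=np.arctan2(v[1],v[0]);rad=np.hypot(*v);jaw=np.arctan2(T[1,2],T[0,2]);print(a0,rad,jaw)
a1=-3.06-0.03
for i in range(1,9):
    a=a0+(a1-a0)*i/8; q=ax+rad*np.array([np.cos(a),np.sin(a)])-p; print(q.round(1),round(a-a0,3))
```

```text
[ 592.16902516 -395.76825856   58.09089205] 0.13476459726206066 [-3.98881535 -0.94506311  5.672376  ] [-0.5911663   0.66292477  1.54474166 -0.0002522   0.93388435 -0.123533  ]
-2.0366264142249335 60.1805552368801 -0.46748331653120834
[-6.8  4. ] -0.132
[-13.1   8.9] -0.263
[-18.6  14.5] -0.395
[-23.4  20.9] -0.527
[-27.2  27.8] -0.658
[-30.2  35.1] -0.79
[-32.1  42.8] -0.922
[-33.1  50.7] -1.053
```

Request:
{"name": "step_arm", "arguments": {"rows": [[-6.8, 4, 0, 0, 0, -0.132, 5], [-13.1, 8.9, 0, 0, 0, -0.263, 5], [-18.6, 14.5, 0, 0, 0, -0.395, 5], [-23.4, 20.9, 0, 0, 0, -0.527, 5], [-27.2, 27.8, 0, 0, 0, -0.658, 5], [-30.2, 35.1, 0, 0, 0, -0.79, 5], [-32.1, 42.8, 0, 0, 0, -0.922, 5], [-33.1, 50.7, 0, 0, 0, -1.06, 5]]}}

```text
clock: 3.35
eef_pos: [558.9, -346.5, 58.5]
tcp_rot: [0.097, 1.568, -1.434]
contact_force: [-3.3, -32.4, -11.4]
opening: 0.136
```

Run:
```python
from h import *
s=r.sense();print(s['eef_pos'],s['opening'],s['contact_force'],s['wrist_torque'])
T=tcp();v=T[:2,3]-[619.2,-342];print(np.arctan2(v[1],v[0]),np.arctan2(T[1,2],T[0,2]))
```

```text
[ 558.93385612 -346.49194461   58.49531151] 0.13600849779554283 [ -3.26399512 -32.38552578 -11.42894897] [-5.26396299  0.4040324   0.50378158]
-3.067195095826243 -1.5310640964660978
```

Request:
{"name": "step_arm", "arguments": {"rows": [[0, 0, 0, 0, 0, 0, 5], [0, 0, 0, 0, 0, 0, 45], [0, 0, 0, 0, 0, 0, 45], [0, 0, 0, 0, 0, 0, 45], [0, 0, 0, 0, 0, 0, 45], [0, 0, 50, 0, 0, 0, 50], [0, 0, 100, 0, 0, 0, 60], [0, 0, 150, 0, 0, 0, 85]]}}

```text
clock: 4.35
eef_pos: [558.8, -346.4, 210.0]
tcp_rot: [0.064, 1.568, -1.467]
contact_force: [0.7, -0.8, 0.4]
opening: 0.892
```

Run:
```python
from h import *
im,d,K,T=grab('wrist','w2');P=cloud(d,K,T)
print(r.sense()['eef_pos'],r.sense()['qpos'])
```

```text
[ 561.62730683 -348.13515427  217.58305924] [-0.55594936  0.41434836  1.57363071 -0.00258935  1.14235533  0.97615528]
```

View pics/w2.png

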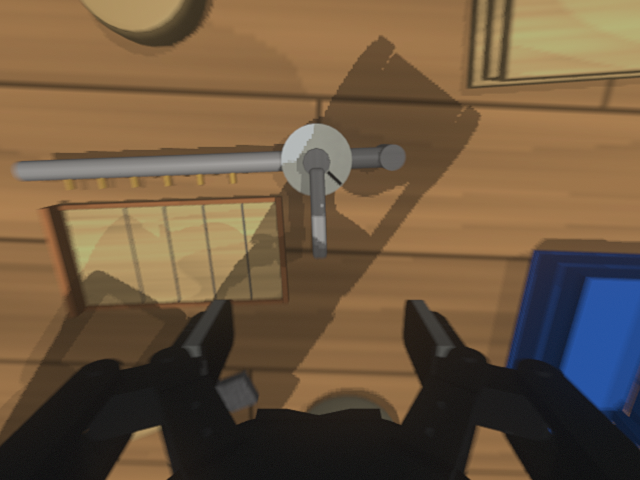

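Run:
```python
from h import *
h=hop(8,0);print(h);target((*h,240),-0.054)
```

```text
[659.18833883 263.86820992]
shift [ 97.6 612.   22.4] rv [0.    0.013 1.477]
```

Request:
{"name": "step_arm", "arguments": {"rows": [[8, 50, 22, 0, 0, 0.12, 85], [16, 100, 22, 0, 0, 0.25, 85], [24, 150, 22, 0, 0, 0.4, 85], [32, 200, 22, 0, 0, 0.55, 85], [40, 250, 22, 0, 0, 0.7, 85], [48, 300, 22, 0, 0, 0.85, 85], [56, 350, 22, 0, 0, 1.0, 85], [64, 400, 22, 0, 0, 1.15, 85]]}}

```text
clock: 5.4
eef_pos: [625.7, 53.6, 239.6]
tcp_rot: [0.762, 1.559, 0.386]
contact_force: [-0.0, -1.1, -0.3]
opening: 0.998
```

Run:
```python
from h import *
h=hop(8,0);target((*h,240),-0.054)
```

```text
shift [ 33.5 210.3   0.4] rv [-0.006  0.01   0.322]
```

Request:
{"name": "step_arm", "arguments": {"rows": [[8, 50, 0, 0, 0, 0.1, 85], [16, 100, 0, 0, 0, 0.2, 85], [24, 150, 0, 0, 0, 0.3, 60], [32, 200, 0, -0.006, 0.01, 0.322, 40], [33.5, 210, 0, -0.006, 0.01, 0.322, 40], [33.5, 210, 0, -0.006, 0.01, 0.322, 40], [33.5, 210, 0, -0.006, 0.01, 0.322, 40], [33.5, 210, 0, -0.006, 0.01, 0.322, 40]]}}

```text
clock: 6.4
eef_pos: [659.3, 262.2, 239.8]
tcp_rot: [0.069, 1.571, 0.014]
contact_force: [-0.5, 0.5, 0.2]
opening: 0.468
```

Run:
```python
from h import *
im,d,K,T=grab('wrist','w3');P=cloud(d,K,T);np.savez('w3.npz',im=im,d=d,K=K,T=T)
h=hop(8,0);target((*h,240),-0.054)
for yy in (-60,0,60): 
  u=proj(K,T,np.array([*hop(8,yy),186])); print(u)
```

```text
shift [-0.2  1.5  0.2] rv [-0.     0.     0.002]
[316.84602804 347.36297711]
[316.71838817 263.40070263]
[316.56726764 163.99270444]
```

View pics/w3.png

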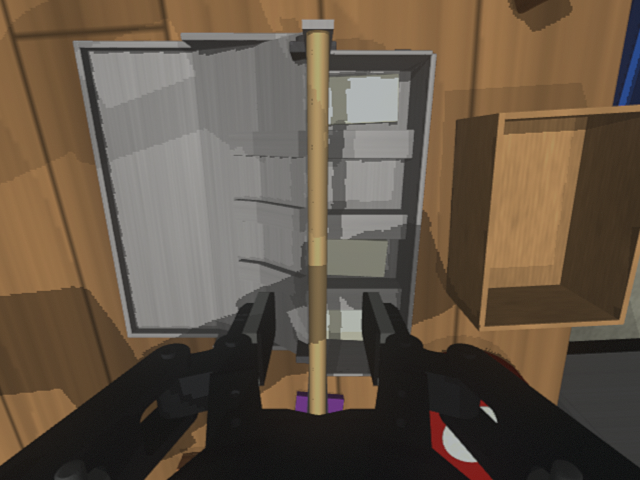

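Run:
```python
from h import *
f=np.load('w3.npz');P=cloud(f['d'],f['K'],f['T'])
for u,v in [(370,97),(365,183),(360,258),(348,322),(395,183),(350,183)]: print(P[v,u].round(1), f['im'][v,u])
```

```text
[707.8 367.6  85.3] [175 180 179]
[704.  297.5  76.2] [148 147 145]
[697.2 229.9  85.9] [125 125 112]
[684.2 162.8  84.4] [175 179 171]
[730.9 296.   76. ] [132 130 129]
[690.5 298.3  76.9] [151 150 147]
```

Request:
{"name": "step_arm", "arguments": {"rows": [[0, 1, -30, 0, 0, 0, 40], [0, 1, -60, 0, 0, 0, 40], [0, 1, -81, 0, 0, 0, 40], [0, 1, -82, 0, 0, 0, 20], [0, 1, -82, 0, 0, 0, 20], [0, 1, -82, 0, 0, 0, 20], [0, 1, -82, 0, 0, 0, 20], [0, 1, -82, 0, 0, 0, 20]]}}

```text
clock: 7.45
eef_pos: [659.5, 263.4, 158.3]
tcp_rot: [0.434, 1.57, 0.379]
contact_force: [1.8, 0.0, -0.1]
opening: 0.235
```

Run:
```python
from h import *
s=r.sense();p=s['eef_pos'];print(p,s['opening'],s['contact_force'])
for i in range(1,17):
    a=1.05*i/16; x=8*np.cos(a)-105*np.sin(a); z=75+105*np.cos(a)+8*np.sin(a)
    q=r2(HY)@[x-8,0]; print(i,q.round(1),round(z-180,1))
```

```text
[659.5116971  263.44227204 158.33444609] 0.2353534307699231 [ 1.80726176  0.03045576 -0.12304324]
1 [-6.9  0.4] 0.3
2 [-13.8   0.7] 0.1
3 [-20.7   1.1] -0.5
4 [-27.5   1.5] -1.5
5 [-34.2   1.8] -3.0
6 [-40.8   2.2] -5.0
7 [-47.3   2.6] -7.3
8 [-53.6   2.9] -10.1
9 [-59.7   3.2] -13.3
10 [-65.6   3.5] -16.9
11 [-71.3   3.9] -20.9
12 [-76.6   4.1] -25.2
13 [-81.7   4.4] -29.9
14 [-86.5   4.7] -34.9
15 [-90.9   4.9] -40.2
16 [-95.    5.1] -45.8
```

Request:
{"name": "step_arm", "arguments": {"rows": [[-7, 0.4, 0, 0, 0, 0, 20], [-14, 0.7, 0, 0, 0, 0, 20], [-21, 1.1, 0, 0, 0, 0, 20], [-28, 1.5, -1.5, 0, 0, 0, 20], [-35, 1.8, -3, 0, 0, 0, 20], [-42, 2.2, -5, 0, 0, 0, 20], [-49, 2.6, -7.3, 0, 0, 0, 20], [-56, 2.9, -10, 0, 0, 0, 20]]}}

```text
clock: 8.45
eef_pos: [604.9, 266.8, 149.8]
tcp_rot: [0.38, 1.565, 0.325]
contact_force: [4.5, 0.3, 3.8]
opening: 0.237
```

Request:
{"name": "step_arm", "arguments": {"rows": [[-6, 0.3, -3.2, 0, 0, 0, 20], [-12, 0.6, -7, 0, 0, 0, 20], [-18, 1, -11, 0, 0, 0, 20], [-24, 1.2, -15, 0, 0, 0, 20], [-30, 1.5, -20, 0, 0, 0, 20], [-36, 1.8, -25, 0, 0, 0, 20], [-42, 2, -30, 0, 0, 0, 20], [-47, 2.2, -36, 0, 0, 0, 20]]}}

```text
clock: 9.45
eef_pos: [559.6, 269.4, 113.4]
tcp_rot: [0.337, 1.561, 0.282]
contact_force: [19.4, -0.2, 11.3]
opening: 0.233
```

Run:
```python
from h import *
s=r.sense();print(s['eef_pos'],s['contact_force'])
im,d,K,T=grab('top');crop(im,170,160,330,310,5,'t1')
im,d,K,T=grab('wrist','w4')
```

```text
[559.61925609 269.44717244 113.36608196] [19.44079589 -0.1710067  11.27671139]
```

View pics/t1.png

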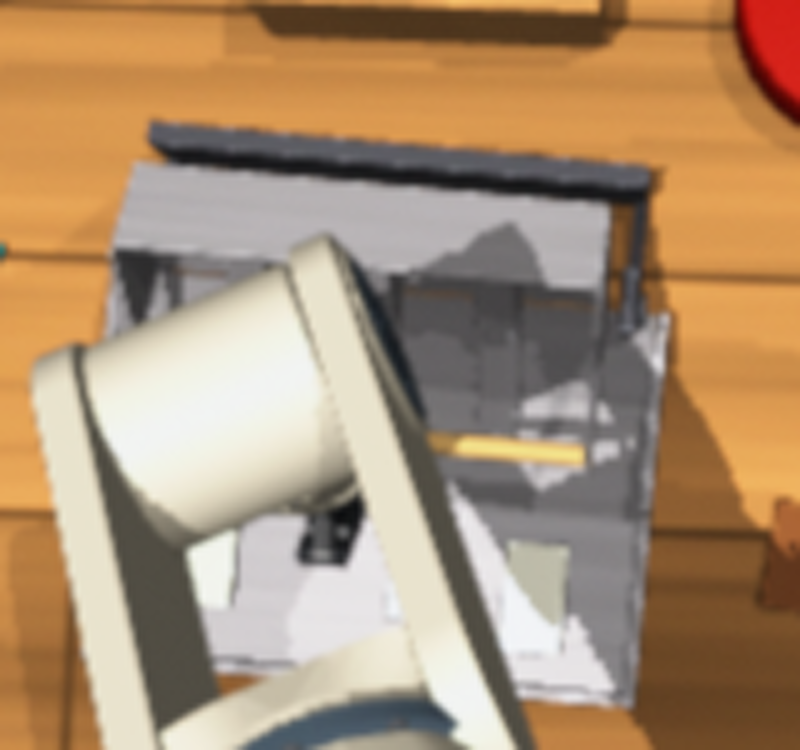

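View pics/w4.png

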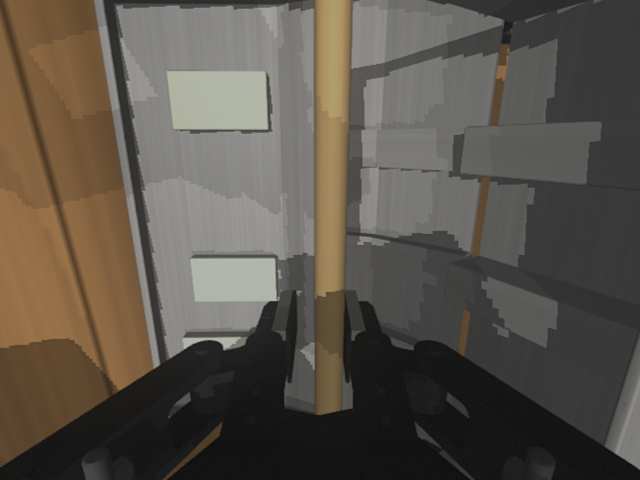

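Request:
{"name": "step_arm", "arguments": {"rows": [[-4, 0, -2, 0, 0, 0, 20], [-4, 0, -2, 0, 0, 0, 20], [-4, 0, -2, 0, 0, 0, 20], [8, -0.5, 2, 0, 0, 0, 20], [14, -0.8, 8, 0, 0, 0, 20], [20, -1, 14, 0, 0, 0, 20], [26, -1.3, 19, 0, 0, 0, 20], [32, -1.6, 23, 0, 0, 0, 20]]}}

```text
clock: 10.55
eef_pos: [585.0, 267.2, 135.7]
tcp_rot: [-3.089, 1.566, 3.139]
contact_force: [-27.9, 0.1, 23.5]
opening: 0.235
```

Request:
{"name": "step_arm", "arguments": {"rows": [[8, -0.4, 5, 0, 0, 0, 20], [16, -0.8, 9, 0, 0, 0, 20], [24, -1.2, 13, 0, 0, 0, 20], [32, -1.6, 16, 0, 0, 0, 20], [40, -2, 18.5, 0, 0, 0, 20], [48, -2.5, 20.5, 0, 0, 0, 20], [56, -3, 21.5, 0, 0, 0, 20], [64, -3.5, 22, 0, 0, 0, 20]]}}

```text
clock: 11.55
eef_pos: [649.6, 263.6, 157.6]
tcp_rot: [-3.087, 1.566, 3.14]
contact_force: [-2.4, 0.4, 1.6]
opening: 0.234
```

Request:
{"name": "step_arm", "arguments": {"rows": [[4, -0.2, 0.5, 0, 0, 0, 20], [8, -0.4, 0.5, 0, 0, 0, 20], [12, -0.6, 0.5, 0, 0, 0, 20], [15, -0.8, 0.5, 0, 0, 0, 20], [17, -1, 0.5, 0, 0, 0, 20], [18, -1, 0.5, 0, 0, 0, 20], [18, -1, 0.5, 0, 0, 0, 20], [18, -1, 0.5, 0, 0, 0, 20]]}}

```text
clock: 12.55
eef_pos: [663.0, 262.8, 157.7]
tcp_rot: [-3.017, 1.557, -3.072]
contact_force: [-20.1, 0.2, 11.2]
opening: 0.233
```

Request:
{"name": "step_arm", "arguments": {"rows": [[-4, 0, 0, 0, 0, 0, 45], [-4, 0, 0, 0, 0, 0, 45], [-4, 0, 0, 0, 0, 0, 45], [-4, 0, 50, 0, 0, 0, 60], [-4, 0, 95, 0, 0, 0, 85], [-60, 0, 95, 0, 0, 0, 85], [-115, 0, 95, 0, 0, 0, 85], [-170, 0, 95, 0, 0, 0, 85]]}}

```text
clock: 13.55
eef_pos: [491.9, 262.7, 252.9]
tcp_rot: [-3.049, 1.558, -3.105]
contact_force: [-0.1, -0.1, -0.1]
opening: 0.996
```

Run:
```python
from h import *
p=hop(-150,0);target((*p,220),HY+np.pi/2)
im,d,K,T=grab('top');crop(im,170,160,330,310,5,'t2')
```

```text
shift [  9.5   9.7 -32.9] rv [-0.01  -0.011 -1.569]
```

View pics/t2.png

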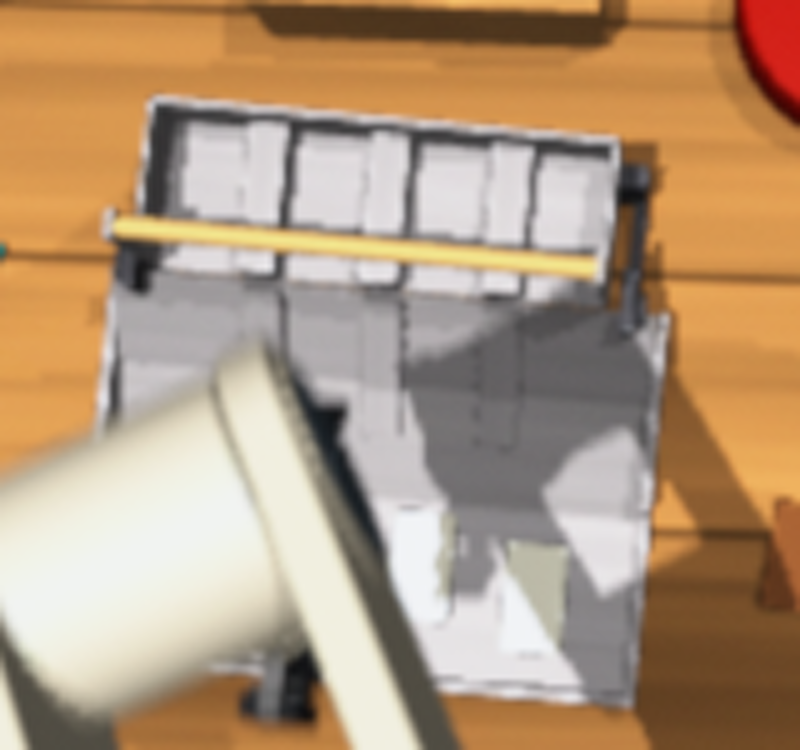

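Request:
{"name": "step_arm", "arguments": {"rows": [[-5, 3, 0, 0, 0, 0.18, 85], [-10, 6, 0, 0, 0, 0.36, 85], [-15, 9, 0, 0, 0, 0.54, 85], [-20, 10, 0, 0, 0, 0.72, 85], [-20, 10, 0, 0, 0, 0.9, 85], [-20, 10, 0, 0, 0, 1.08, 85], [-20, 10, 0, 0, 0, 1.26, 85], [-20, 10, 0, 0, 0, 1.44, 85]]}}

```text
clock: 14.6
eef_pos: [465.8, 271.8, 252.2]
tcp_rot: [-2.934, 1.552, -1.544]
contact_force: [-0.6, -0.0, -0.1]
opening: 0.996
```

Request:
{"name": "step_arm", "arguments": {"rows": [[0, 0, 0, 0, 0, 0.13, 85], [0, 0, 0, 0, 0, 0.13, 85], [0, 0, 0, 0, 0, 0.13, 70], [0, 0, 0, 0, 0, 0.13, 55], [0, 0, 0, 0, 0, 0.13, 55], [0, 0, 0, 0, 0, 0.13, 55], [0, 0, 0, 0, 0, 0.13, 55], [0, 0, 0, 0, 0, 0.13, 55]]}}

```text
clock: 15.6
eef_pos: [465.8, 271.8, 252.2]
tcp_rot: [-2.929, 1.552, -1.408]
contact_force: [-0.1, -0.3, -0.2]
opening: 0.642
```

```bash
cat >> h.py <<'E'
def tablets(im,d,K,T,zlo=10,zhi=26,region=None,name=None):
    P=cloud(d,K,T); hsv=cv2.cvtColor(im,cv2.COLOR_RGB2HSV)
    Q=(P[...,:2]-HO)@r2(HY)
    m=(P[...,2]>zlo)&(P[...,2]<zhi)&(Q[...,0]<-118)&(Q[...,0]>-216)&(abs(Q[...,1])<153)
    m=cv2.morphologyEx(m.astype(np.uint8),cv2.MORPH_OPEN,np.ones((5,5)))
    n,l,st,_=cv2.connectedComponentsWithStats(m); out=[]
    for i in range(1,n):
        if st[i,4]<150: continue
        pts=P[l==i]; (c,wh,a)=cv2.minAreaRect(pts[:,:2].astype(np.float32))
        if wh[0]<wh[1]: a+=90
        print('tab c',np.round(c,1),'size',np.round(wh,1),'long yaw',round((np.deg2rad(a)+np.pi/2)%np.pi-np.pi/2,3),'z',np.median(pts[:,2]).round(1),'px',st[i],'hop',((np.array(c)-HO)@r2(HY)).round(1))
        out.append((c,wh,a))
    return out
E
python3 - <<'E'
from h import *
im,d,K,T=grab('wrist','w5');np.savez('w5.npz',im=im,d=d,K=K,T=T)
tablets(im,d,K,T); print(tcp()[:3,3],r.sense()['qpos'])
E
```

```text
tab c [479.  179.8] size [36.6 64.5] long yaw -0.048 z 16.8 px [ 227  195   34   55 1722] hop [-167.4  -93.7]
tab c [495.8 246.3] size [36.  64.8] long yaw -0.05 z 16.8 px [ 286  207   32   54 1665] hop [-154.2  -26.4]
tab c [501.3 372.8] size [36.3 64.1] long yaw -0.051 z 16.6 px [ 394  207   36   54 1730] hop [-155.6  100.3]
[465.7850106  271.77562771 252.18819724] [ 0.53676579  0.20307717  1.78919219 -0.01953699  1.15648956 -0.97570935]
```

View pics/w5.png

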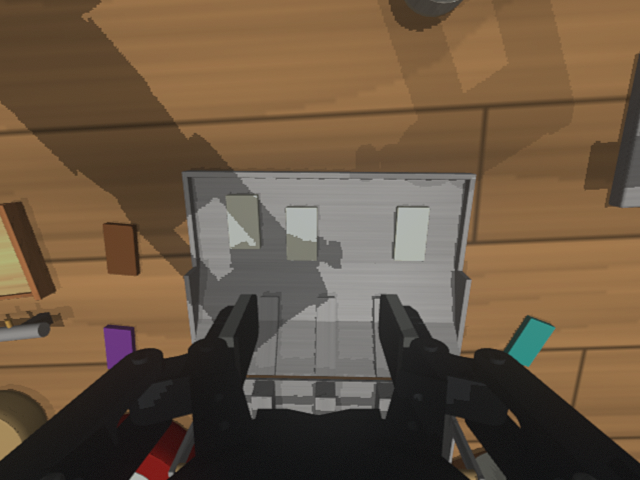

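Run:
```python
from h import *
target((479,179.8,60),1.521)
```

```text
shift [  13.2  -92.  -192.2] rv [0.019 0.003 0.001]
```

Request:
{"name": "step_arm", "arguments": {"rows": [[6, -45, -40, 0.019, 0.003, 0, 50], [13, -92, -80, 0.019, 0.003, 0, 50], [13, -92, -120, 0.019, 0.003, 0, 50], [13, -92, -160, 0.019, 0.003, 0, 50], [13, -92, -192, 0.019, 0.003, 0, 50], [13, -92, -192, 0.019, 0.003, 0, 50], [13, -92, -192, 0.019, 0.003, 0, 50], [13, -92, -192, 0.019, 0.003, 0, 50]]}}

```text
clock: 16.65
eef_pos: [479.8, 180.2, 61.7]
tcp_rot: [-1.155, 1.568, 0.366]
contact_force: [-0.6, 0.6, 1.0]
opening: 0.582
```

Run:
```python
from h import *
target((479,179.8,9),1.521);im,d,K,T=grab('wrist','w6');tablets(im,d,K,T)
```

```text
shift [ -0.8  -0.4 -52.7] rv [-0.001  0.002  0.001]
tab c [451.9 122.7] size [ 1.6 49.2] long yaw -0.055 z 16.4 px [211 187  12  81 498] hop [-191.4 -152.2]
tab c [478.5 179.8] size [36.1 64.2] long yaw -0.047 z 16.7 px [ 286  214   63  103 6119] hop [-167.9  -93.7]
tab c [495.5 246.1] size [36.6 64.4] long yaw -0.06 z 16.6 px [ 396  237   68   99 5347] hop [-154.5  -26.5]
tab c [500.7 367.8] size [29.4 64.3] long yaw -0.034 z 16.4 px [ 590  236   50   99 3855] hop [-155.8   95.3]
```

View pics/w6.png

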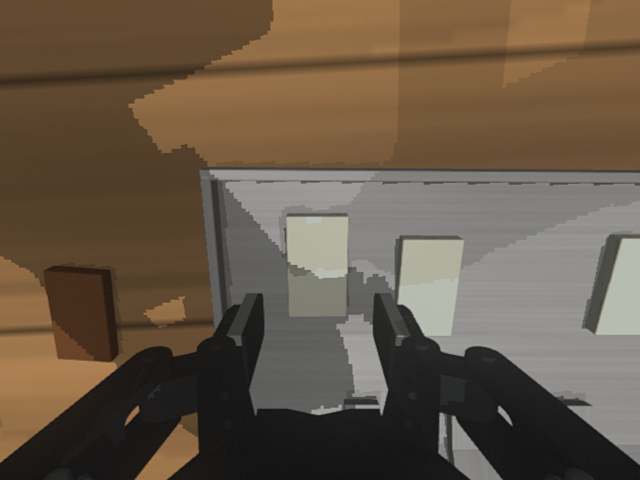

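Run:
```python
from h import *
im,d,K,T=grab('wrist');P=cloud(d,K,T);C=tcp()
L=(P-C[:3,3])@C[:3,:3]
print(r.sense()['opening'])
m=(L[...,0]<15)&(abs(L[...,2])<60)&(abs(L[...,1])<14)&(L[...,0]>-60)
for side in (-1,1):
    q=L[m&(np.sign(L[...,2])==side)]; q=q[np.argsort(-q[:,0])]; print(len(q),q[:10:3].round(1), np.percentile(q[:,1],[1,99]),np.percentile(abs(q[:,2]),[1,99]))
```

```text
0.5844719003140428
6627 [[ -3.6  -2.9 -24.9]
 [ -4.3  -2.  -24.8]
 [ -4.6   4.2 -24.9]
 [ -4.7  -7.  -25. ]] [-11.31023767  12.95825167] [24.57497432 56.42592423]
6739 [[-3.6  5.8 25.3]
 [-4.2 -1.5 25.1]
 [-4.4 -2.9 25.2]
 [-4.5  4.7 25.2]] [-11.2246282   12.97280735] [24.91982617 56.78834314]
```

Request:
{"name": "step_arm", "arguments": {"rows": [[-0.8, -0.4, -20, 0, 0.002, 0, 50], [-0.8, -0.4, -40, 0, 0.002, 0, 50], [-0.8, -0.4, -52, 0, 0.002, 0, 50], [-0.8, -0.4, -56, 0, 0.002, 0, 50], [-0.8, -0.4, -56, 0, 0.002, 0, 45], [-0.8, -0.4, -56, 0, 0.002, 0, 30], [-0.8, -0.4, -56, 0, 0.002, 0, 30], [-0.8, -0.4, -56, 0, 0.002, 0, 30]], "force": 40}}

```text
clock: 17.75
eef_pos: [479.3, 180.0, 6.1]
tcp_rot: [-0.754, 1.569, 0.767]
contact_force: [-0.1, -1.2, 6.8]
opening: 0.409
```

Run:
```python
from h import *
s=r.sense();print(s['eef_pos'],s['opening'],s['contact_force'])
for x,z in ((32,60),(72,60),(112,60)): print(dry(x,0)); 
target((*dry(32,0),60),0.081)
```

```text
[479.34026845 179.95394514   6.13333165] 0.40949734274434013 [-0.08040563 -1.15288182  6.775479  ]
[ 505.08267035 -122.79560807]
[ 508.31100829 -162.66511815]
[ 511.53934623 -202.53462823]
shift [  25.7 -302.7   53.9] rv [-0.     0.002 -1.439]
```

Request:
{"name": "step_arm", "arguments": {"rows": [[0, 0, 30, 0, 0, 0, 30], [0, 0, 65, 0, 0, -0.1, 30], [2, -30, 75, 0, 0, -0.25, 30], [5, -70, 75, 0, 0, -0.42, 30], [9, -120, 75, 0, 0, -0.6, 30], [14, -170, 75, 0, 0, -0.78, 30], [18, -220, 75, 0, 0, -0.95, 30], [22, -260, 75, 0, 0, -1.12, 30]]}}

```text
clock: 18.75
eef_pos: [501.3, -82.0, 81.3]
tcp_rot: [-0.753, 1.569, -0.359]
contact_force: [0.4, -0.3, -0.3]
opening: 0.407
```

Run:
```python
from h import *
s=r.sense();print(s['opening'],s['contact_force'])
target((*dry(32,0),60),0.081)
```

```text
0.40741974842145795 [ 0.43683771 -0.25947511 -0.30990046]
shift [  3.8 -40.8 -21.3] rv [ 0.001  0.002 -0.313]
```

Request:
{"name": "step_arm", "arguments": {"rows": [[3, -25, 0, 0, 0, -0.15, 30], [4, -42, 0, 0, 0.002, -0.313, 30], [4, -42, 0, 0, 0.002, -0.313, 30], [4, -42, -20, 0, 0.002, -0.313, 30], [4, -42, -22, 0, 0.002, -0.313, 30], [4, -42, -22, 0, 0.002, -0.313, 30], [4, -42, -22, 0, 0.002, -0.313, 30], [4, -42, -22, 0, 0.002, -0.313, 30]]}}

```text
clock: 19.75
eef_pos: [505.6, -123.9, 59.8]
tcp_rot: [-1.251, 1.569, -1.169]
contact_force: [-0.3, 0.1, -0.7]
opening: 0.406
```

Run:
```python
from h import *
im,d,K,T=grab('wrist','w7');np.savez('w7.npz',im=im,d=d,K=K,T=T)
s=r.sense();print(s['opening'],s['eef_pos'])
target((*dry(33,0),6.5),0.081)
for p in [(32,0,0),(0,54,26),(0,-54,26),(0,0,26),(64,54,6),(64,-54,6)]: print(p,proj(K,T,np.array([*dry(*p[:2]),p[2]])).round(0))
```

```text
0.40833453503100237 [ 505.55798147 -123.93884781   59.73147735]
shift [ -0.4   0.1 -53.2] rv [ 0.001  0.    -0.001]
(32, 0, 0) [316. 261.]
(0, 54, 26) [417. 221.]
(0, -54, 26) [215. 221.]
(0, 0, 26) [316. 221.]
(64, 54, 6) [400. 311.]
(64, -54, 6) [233. 310.]
```

View pics/w7.png

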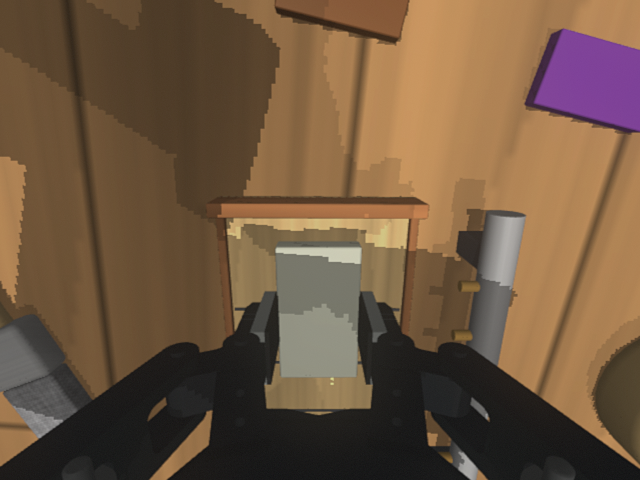

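Request:
{"name": "step_arm", "arguments": {"rows": [[-0.4, 1, -25, 0, 0, 0, 30], [-0.4, 1, -45, 0, 0, 0, 30], [-0.4, 1, -53, 0, 0, 0, 30], [-0.4, 1, -53.5, 0, 0, 0, 30], [-0.4, 1, -53.5, 0, 0, 0, 30], [-0.4, 1, -53.5, 0, 0, 0, 48], [-0.4, 1, -53.5, 0, 0, 0, 48], [-0.4, 1, -53.5, 0, 0, 0, 48]]}}

```text
clock: 20.8
eef_pos: [505.2, -122.9, 6.4]
tcp_rot: [-1.151, 1.569, -1.07]
contact_force: [-0.4, -0.5, -0.2]
opening: 0.559
```

Request:
{"name": "step_arm", "arguments": {"rows": [[0, 0, 30, 0, 0, 0, 50], [0, 0, 70, 0, 0, 0, 50], [0, 0, 100, 0, 0, 0, 50], [0, -20, 130, 0, 0, 0, 50], [0, -40, 130, 0, 0, 0, 50], [0, -40, 130, 0, 0, 0, 50], [0, -40, 130, 0, 0, 0, 50], [0, -40, 130, 0, 0, 0, 50]]}}

```text
clock: 21.8
eef_pos: [504.7, -162.4, 135.5]
tcp_rot: [-2.585, 1.57, -2.503]
contact_force: [0.1, 0.3, 0.5]
opening: 0.589
```

```bash
cat >> h.py <<'E'
def tray(save):
    im,d,K,T=grab('wrist',save);P=cloud(d,K,T);np.savez(save+'.npz',im=im,d=d,K=K,T=T)
    Q=(P[...,:2]-DO)@r2(DY)
    hsv=cv2.cvtColor(im,cv2.COLOR_RGB2HSV)
    m=(P[...,2]>10)&(P[...,2]<45)&(Q[...,0]>-3)&(Q[...,0]<216)&(abs(Q[...,1])<48)&(hsv[...,1]<70)
    m=cv2.morphologyEx(m.astype(np.uint8),cv2.MORPH_OPEN,np.ones((3,3)))>0
    D=np.concatenate([Q,P[...,2:]],-1)[m]
    for x0 in range(-4,200,8):
        s=D[(D[:,0]>=x0)&(D[:,0]<x0+8)]
        if len(s)>20: print(x0,len(s),'y',np.percentile(s[:,1],[2,98]).round(1),'z',np.median(s[:,2]).round(1))
    print('xrange',np.percentile(D[:,0],[0.5,99.5]).round(1)); c=cv2.minAreaRect(D[:,:2].astype(np.float32)); print(c)
    return im,P,Q,m
E
python3 - <<'E'
from h import *
tray('w8')
E
```

```text
-4 283 y [-16.   17.8] z 16.7
4 540 y [-16.   17.9] z 16.9
12 491 y [-15.6  18.5] z 16.8
20 515 y [-16.   18.2] z 16.8
28 476 y [-15.6  18.2] z 16.8
36 480 y [-16.4  18.1] z 16.8
44 462 y [-15.8  18.5] z 16.9
52 452 y [-15.8  18.8] z 16.9
60 181 y [-15.4  18.3] z 16.8
xrange [-0.2 63.1]
((31.604141235351562, 1.1931800842285156), (63.70856857299805, 35.83051300048828), 0.16225238144397736)
```

View pics/w8.png

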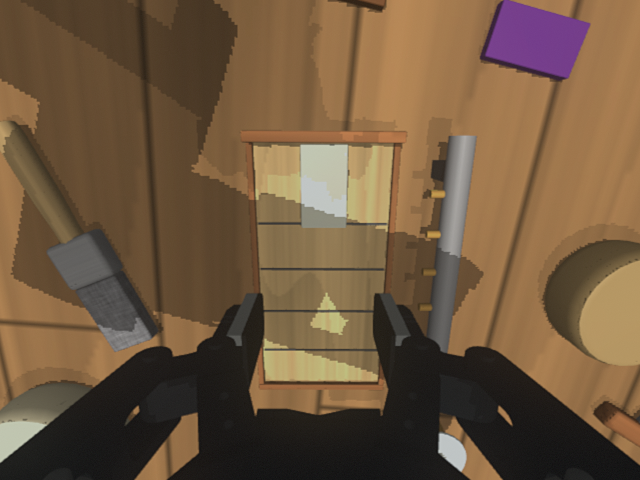

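Request:
{"name": "step_arm", "arguments": {"rows": [[-1, 50, 0, 0, 0, 0.16, 50], [-2, 105, 0, 0, 0, 0.34, 50], [-4, 160, 0, 0, 0, 0.52, 50], [-5, 215, 0, 0, 0, 0.7, 50], [-6, 270, 0, 0, 0, 0.88, 50], [-7, 325, -10, 0, 0, 1.06, 50], [-8, 375, -30, 0, 0, 1.24, 50], [-9, 408, -60, 0, 0, 1.42, 50]]}}

```text
clock: 22.85
eef_pos: [496.1, 248.5, 75.5]
tcp_rot: [-1.346, 1.568, 0.164]
contact_force: [0.8, -0.3, -0.5]
opening: 0.588
```

Run:
```python
from h import *
im,d,K,T=grab('wrist');t=tablets(im,d,K,T)
target((495.7,246.2,6),1.521)
```

```text
tab c [476.3 121.7] size [ 2.4 97.7] long yaw -0.055 z 15.4 px [  95  164   36  149 1403] hop [-166.9 -151.8]
tab c [501.2 372.7] size [37.4 64.2] long yaw -0.065 z 16.6 px [ 477  208   76   97 5903] hop [-155.6  100.1]
tab c [495.7 246.3] size [36.1 64.4] long yaw -0.051 z 16.8 px [ 285  211   59   97 5444] hop [-154.3  -26.4]
shift [  1.6  -3.9 -65.7] rv [ 0.    -0.002  0.002]
```

Request:
{"name": "step_arm", "arguments": {"rows": [[1.5, -3.5, -20, 0, 0, 0, 50], [1.5, -3.5, -40, 0, 0, 0, 50], [1.5, -3.5, -60, 0, 0, 0, 50], [1.5, -3.5, -66, 0, 0, 0, 50], [1.5, -3.5, -66, 0, 0, 0, 45], [1.5, -3.5, -66, 0, 0, 0, 30], [1.5, -3.5, -66, 0, 0, 0, 30], [1.5, -3.5, -66, 0, 0, 0, 30]]}}

```text
clock: 23.9
eef_pos: [496.1, 246.8, 6.4]
tcp_rot: [1.511, 1.57, 3.029]
contact_force: [0.2, -0.3, 5.8]
opening: 0.408
```

Run:
```python
from h import *
s=r.sense();print(s['eef_pos'],s['opening'],s['contact_force'])
target((*dry(74,0),70),0.081)
```

```text
[496.05778571 246.8375159    6.41973424] 0.40756254024275196 [ 0.19529019 -0.26250821  5.80057851]
shift [  12.4 -411.5   63.6] rv [-0.    -0.    -1.438]
```

Request:
{"name": "step_arm", "arguments": {"rows": [[0, 0, 35, 0, 0, 0, 30], [1, -25, 75, 0, 0, -0.15, 30], [2, -80, 85, 0, 0, -0.32, 30], [4, -140, 85, 0, 0, -0.5, 30], [6, -200, 85, 0, 0, -0.68, 30], [8, -260, 85, 0, 0, -0.86, 30], [10, -315, 85, 0, 0, -1.04, 30], [12, -370, 85, 0, 0, -1.22, 30]]}}

```text
clock: 24.9
eef_pos: [507.9, -125.1, 91.7]
tcp_rot: [0.21, 1.57, 0.503]
contact_force: [-0.3, 0.2, 0.5]
opening: 0.409
```

```bash
cat >> h.py <<'E'
def place(x,z,tilt,jaw=0.081,T=None):
    """tcp at dryer x,0,z with tilt about dryer +y"""
    T=tcp(); yd=np.array([np.cos(DY+np.pi/2),np.sin(DY+np.pi/2),0])
    zt=yd; xt=np.array([0,0,-1.]); G=np.stack([xt,np.cross(zt,xt),zt],1)
    G=R.from_rotvec(yd*tilt).as_matrix()@G
    rv=R.from_matrix(G@T[:3,:3].T).as_rotvec()
    print('shift',(np.array([*dry(x,0),z])-T[:3,3]).round(1),'rv',rv.round(3),'opening',r.sense()['opening'])
E
python3 - <<'E'
from h import *
place(71,60,0.0);place(71,60,0.25);place(71,16,.25)
E
```

```text
shift [  0.3 -36.6 -31.7] rv [-0.     0.001 -0.212] opening 0.4088385488879866
shift [  0.3 -36.6 -31.7] rv [ 0.246  0.047 -0.211] opening 0.4088385488879866
shift [  0.3 -36.6 -75.7] rv [ 0.246  0.047 -0.211] opening 0.4088385488879866
```

Request:
{"name": "step_arm", "arguments": {"rows": [[0, -20, 0, 0, 0, -0.13, 30], [0.3, -37, 0, 0.1, 0.02, -0.211, 30], [0.3, -37, -10, 0.246, 0.047, -0.211, 30], [0.3, -37, -32, 0.246, 0.047, -0.211, 30], [0.3, -37, -32, 0.246, 0.047, -0.211, 30], [0.3, -37, -32, 0.246, 0.047, -0.211, 30], [0.3, -37, -32, 0.246, 0.047, -0.211, 30], [0.3, -37, -32, 0.246, 0.047, -0.211, 30]]}}

```text
clock: 25.9
eef_pos: [508.7, -161.9, 60.4]
tcp_rot: [1.567, 1.321, 1.648]
contact_force: [-0.6, -0.8, -0.2]
opening: 0.408
```

Run:
```python
from h import *
place(71,16,.25);grab('wrist','w9')
```

```text
shift [ -0.4   0.2 -44.4] rv [ 0.     0.001 -0.   ] opening 0.4080547737125831
```

View pics/w9.png

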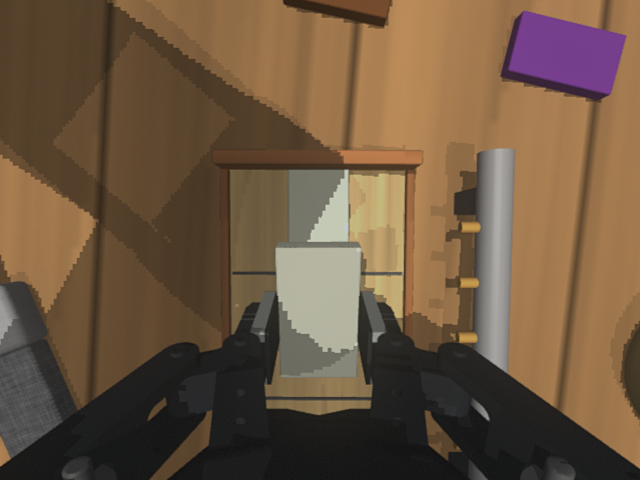

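Tablet 2 is held leaning over tablet 1, in line with it. Lower and release.

Request:
{"name": "step_arm", "arguments": {"rows": [[-0.4, 0, -20, 0, 0, 0, 30], [-0.4, 0, -35, 0, 0, 0, 30], [-0.4, 0, -42, 0, 0, 0, 30], [-0.4, 0, -44.5, 0, 0, 0, 30], [-0.4, 0, -44.5, 0, 0, 0, 30], [-0.4, 0, -44.5, 0, 0, 0, 30], [-0.4, 0, -44.5, 0, 0, 0, 30], [-0.4, 0, -44.5, 0, 0, 0, 30]]}}

```text
clock: 26.95
eef_pos: [508.3, -161.9, 16.0]
tcp_rot: [1.566, 1.321, 1.647]
contact_force: [-0.6, 0.6, -0.1]
opening: 0.406
```

Run:
```python
from h import *
place(71,16,.25);print(r.sense()['contact_force'],r.sense()['eef_pos'])
```

```text
shift [-0.1  0.3 -0. ] rv [ 0.     0.001 -0.   ] opening 0.40579264510839363
[-0.58849689  0.59456572 -0.139923  ] [ 508.31505831 -161.94533603   16.0499196 ]
```

Request:
{"name": "step_arm", "arguments": {"rows": [[0, 0, -1.5, 0, 0, 0, 30], [0, 0, -1.5, 0, 0, 0, 38], [0, 0, -1.5, 0, 0, 0, 48], [0, 0, -1.5, 0, 0, 0, 48], [0, 0, -1.5, 0, 0, 0, 48], [0, -4, 15, 0, 0, 0, 48], [0, -14, 55, 0, 0, 0, 50], [0, -25, 100, 0, 0, 0, 50]]}}

```text
clock: 27.95
eef_pos: [508.0, -187.3, 117.8]
tcp_rot: [1.568, 1.321, 1.649]
contact_force: [-0.3, 0.8, 0.3]
opening: 0.586
```

Run:
```python
from h import *
place(112,136,0)
```

```text
shift [  3.5 -15.2  18.2] rv [-0.249 -0.02  -0.   ] opening 0.5863486997098579
```

Request:
{"name": "step_arm", "arguments": {"rows": [[3, -7, 9, -0.12, -0.01, 0, 50], [3, -15, 18, -0.249, -0.02, 0, 50], [3, -15, 18, -0.249, -0.02, 0, 50], [3, -15, 18, -0.249, -0.02, 0, 50], [3, -15, 18, -0.249, -0.02, 0, 50], [3, -15, 18, -0.249, -0.02, 0, 50], [3, -15, 18, -0.249, -0.02, 0, 50], [3, -15, 18, -0.249, -0.02, 0, 50]]}}

```text
clock: 28.95
eef_pos: [510.9, -202.4, 135.6]
tcp_rot: [0.748, 1.571, 0.828]
contact_force: [0.2, 0.3, -0.5]
opening: 0.585
```

Run:
```python
from h import *
tray('w10')
```

```text
-4 353 y [-15.9  18.1] z 16.6
4 617 y [-16.   17.7] z 16.8
12 587 y [-16.1  18.1] z 16.8
20 544 y [-15.7  18.1] z 16.8
28 586 y [-15.9  18.3] z 16.8
36 586 y [-16.2  17.6] z 23.8
44 552 y [-16.3  17.7] z 31.1
52 549 y [-16.2  18. ] z 29.1
60 533 y [-16.3  17.7] z 27.1
68 490 y [-16.  18.] z 25.0
76 477 y [-16.1  17.7] z 22.9
84 434 y [-15.8  18.3] z 20.9
92 438 y [-16.  18.] z 18.8
100 196 y [-16.   18.2] z 17.2
xrange [ -0.1 103.2]
((51.08793258666992, 0.8963031768798828), (36.21638107299805, 105.18280029296875), 89.95063781738281)
```

View pics/w10.png

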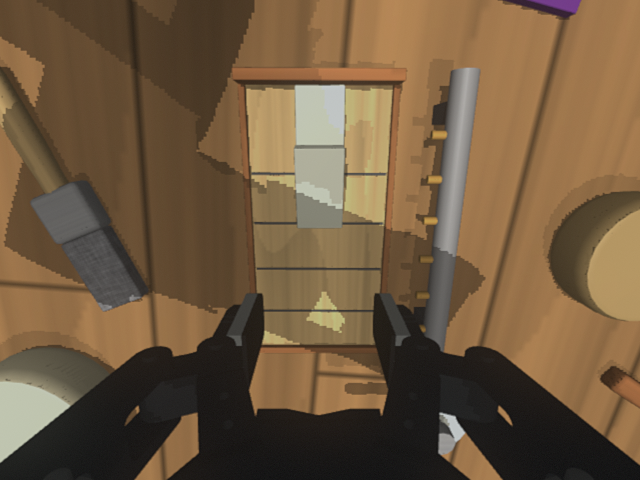

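Request:
{"name": "step_arm", "arguments": {"rows": [[-1, 55, 0, 0, 0, 0.16, 50], [-2, 115, 0, 0, 0, 0.34, 50], [-3, 175, 0, 0, 0, 0.52, 50], [-4, 235, 0, 0, 0, 0.7, 50], [-5, 295, 0, 0, 0, 0.88, 50], [-6, 355, 0, 0, 0, 1.06, 50], [-7, 415, 0, 0, 0, 1.24, 50], [-8, 475, -10, 0, 0, 1.42, 50]]}}

```text
clock: 30.0
eef_pos: [503.3, 275.1, 126.4]
tcp_rot: [-1.006, 1.569, 0.501]
contact_force: [0.3, -0.4, 0.0]
opening: 0.588
```

Run:
```python
from h import *
im,d,K,T=grab('wrist','w11');t=tablets(im,d,K,T)
target((501.2,372.7,60),1.521)
```

```text
tab c [475.5 121.6] size [ 2.1 76.1] long yaw -0.055 z 15.0 px [104 166  24  97 714] hop [-167.8 -151.9]
tab c [501.3 372.9] size [37. 64.] long yaw -0.057 z 16.6 px [ 417  188   56   81 3905] hop [-155.5  100.4]
shift [ -1.7  91.6 -65.2] rv [-0.004  0.002  0.004]
```

Request:
{"name": "step_arm", "arguments": {"rows": [[-1, 45, -30, 0, 0, 0, 50], [-2, 92, -65, 0, 0, 0, 50], [-2, 92, -70, 0, 0, 0, 50], [-2, 92, -75, 0, 0, 0, 50], [-2, 92, -80, 0, 0, 0, 50], [-2, 92, -80, 0, 0, 0, 50], [-2, 92, -80, 0, 0, 0, 50], [-2, 92, -80, 0, 0, 0, 50]]}}

```text
clock: 31.05
eef_pos: [501.2, 373.0, 45.7]
tcp_rot: [-0.43, 1.566, 1.087]
contact_force: [0.3, 0.7, -0.2]
opening: 0.586
```

Run:
```python
from h import *
im,d,K,T=grab('wrist','w12');t=tablets(im,d,K,T)
target((501.2,372.7,6.2),1.52)
```

```text
tab c [501.4 373. ] size [36.2 64.3] long yaw -0.056 z 16.7 px [ 284  223   69  110 7143] hop [-155.4  100.4]
shift [  0.1  -0.4 -39.4] rv [-0.004  0.002  0.003]
```

Request:
{"name": "step_arm", "arguments": {"rows": [[0, 0, -15, -0.004, 0.002, 0, 50], [0, 0, -30, -0.004, 0.002, 0, 50], [0, 0, -39.5, -0.004, 0.002, 0, 50], [0, 0, -39.5, -0.004, 0.002, 0, 50], [0, 0, -39.5, -0.004, 0.002, 0, 42], [0, 0, -39.5, -0.004, 0.002, 0, 30], [0, 0, -39.5, -0.004, 0.002, 0, 30], [0, 0, -39.5, -0.004, 0.002, 0, 30]]}}

```text
clock: 32.1
eef_pos: [501.5, 373.3, 6.6]
tcp_rot: [-0.765, 1.569, 0.752]
contact_force: [-0.8, -0.1, 4.1]
opening: 0.402
```

Request:
{"name": "step_arm", "arguments": {"rows": [[0, 0, 35, 0, 0, 0, 30], [0, -25, 75, 0, 0, -0.1, 30], [1, -75, 85, 0, 0, -0.2, 30], [2, -135, 85, 0, 0, -0.3, 30], [3, -195, 85, 0, 0, -0.45, 30], [4, -255, 85, 0, 0, -0.6, 30], [5, -315, 85, 0, 0, -0.75, 30], [6, -370, 85, 0, 0, -0.9, 30]]}}

```text
clock: 33.1
eef_pos: [507.2, 1.4, 91.8]
tcp_rot: [-0.729, 1.569, -0.117]
contact_force: [0.6, 0.1, -0.8]
opening: 0.406
```

Run:
```python
from h import *
place(111,90,0.0)
```

```text
shift [   4.2 -202.9   -1.8] rv [ 0.001  0.002 -0.531] opening 0.40618664288469775
```

Request:
{"name": "step_arm", "arguments": {"rows": [[1, -50, -2, 0, 0, -0.17, 30], [2, -105, -2, 0, 0, -0.35, 30], [3, -160, -2, 0, 0, -0.5, 30], [4, -200, -2, 0, 0.002, -0.531, 30], [4, -203, -2, 0, 0.002, -0.531, 30], [4, -203, -2, 0, 0.002, -0.531, 30], [4, -203, -2, 0, 0.002, -0.531, 30], [4, -203, -2, 0, 0.002, -0.531, 30]]}}

```text
clock: 34.1
eef_pos: [511.2, -200.6, 89.8]
tcp_rot: [-2.646, 1.57, -2.563]
contact_force: [-0.4, 1.4, -0.3]
opening: 0.408
```

Run:
```python
from h import *
place(111,50,0.25)
```

```text
shift [  0.2  -1.  -39.8] rv [ 0.25   0.02  -0.002] opening 0.4078081345067759
```

Request:
{"name": "step_arm", "arguments": {"rows": [[0, -1, 0, 0.12, 0.01, 0, 30], [0, -1, -20, 0.25, 0.02, 0, 30], [0, -1, -40, 0.25, 0.02, 0, 30], [0, -1, -40, 0.25, 0.02, 0, 30], [0, -1, -40, 0.25, 0.02, 0, 30], [0, -1, -40, 0.25, 0.02, 0, 30], [0, -1, -40, 0.25, 0.02, 0, 30], [0, -1, -40, 0.25, 0.02, 0, 30]]}}

```text
clock: 35.1
eef_pos: [511.5, -201.5, 50.2]
tcp_rot: [1.568, 1.321, 1.651]
contact_force: [-0.1, 1.0, -1.3]
opening: 0.405
```

Run:
```python
from h import *
place(111,15,0.25);grab('wrist','w13')
```

```text
shift [ -0.1   0.  -35.2] rv [ 0.     0.001 -0.002] opening 0.4051262734975129
```

View pics/w13.png

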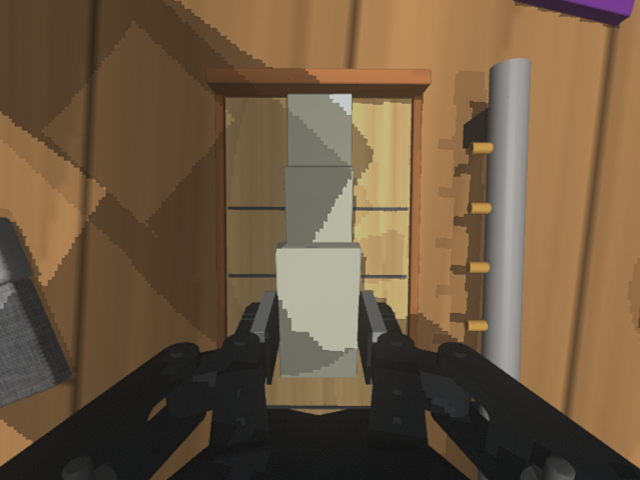

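Request:
{"name": "step_arm", "arguments": {"rows": [[0, 0, -15, 0, 0, 0, 30], [0, 0, -28, 0, 0, 0, 30], [0, 0, -33, 0, 0, 0, 30], [0, 0, -34.5, 0, 0, 0, 30], [0, 0, -35.3, 0, 0, 0, 30], [0, 0, -35.3, 0, 0, 0, 30], [0, 0, -35.3, 0, 0, 0, 30], [0, 0, -35.3, 0, 0, 0, 30]]}}

```text
clock: 36.15
eef_pos: [511.5, -201.6, 15.0]
tcp_rot: [1.568, 1.321, 1.651]
contact_force: [0.5, -0.0, 0.6]
opening: 0.405
```

Request:
{"name": "step_arm", "arguments": {"rows": [[0, 0, 0, 0, 0, 0, 30], [0, 0, 0, 0, 0, 0, 38], [0, 0, 0, 0, 0, 0, 48], [0, 0, 0, 0, 0, 0, 48], [0, 0, 0, 0, 0, 0, 48], [0, -4, 16, 0, 0, 0, 48], [0, -14, 56, 0, 0, 0, 50], [0, -25, 100, 0, 0, 0, 50]]}}

```text
clock: 37.15
eef_pos: [511.3, -227.0, 116.8]
tcp_rot: [1.57, 1.321, 1.653]
contact_force: [0.8, -0.4, -0.3]
opening: 0.586
```

Request:
{"name": "step_arm", "arguments": {"rows": [[3, -7, 9, -0.12, -0.01, 0, 50], [3, 5, 22, -0.249, -0.02, 0, 50], [3, 20, 30, -0.249, -0.02, 0, 50], [3, 20, 30, -0.249, -0.02, 0, 50], [3, 20, 30, -0.249, -0.02, 0, 50], [3, 20, 30, -0.249, -0.02, 0, 50], [3, 20, 30, -0.249, -0.02, 0, 50], [3, 20, 30, -0.249, -0.02, 0, 50]]}}

```text
clock: 38.15
eef_pos: [514.1, -207.2, 146.4]
tcp_rot: [2.709, 1.57, 2.791]
contact_force: [0.1, -0.5, 0.4]
opening: 0.59
```

Run:
```python
from h import *
tray('w14'); print(r.sense()['eef_pos'],r.sense()['qpos'])
im,d,K,T=grab('top','t3')
```

```text
-4 322 y [-15.4  17.8] z 16.6
4 571 y [-16.   17.9] z 16.7
12 537 y [-15.9  18.6] z 16.8
20 566 y [-16.3  18.2] z 16.8
28 512 y [-16.   18.2] z 16.8
36 517 y [-16.   17.7] z 18.0
44 537 y [-16.2  17.9] z 31.2
52 517 y [-16.4  17.7] z 29.1
60 513 y [-15.9  18.1] z 27.0
68 463 y [-16.2  17.9] z 24.9
76 541 y [-16.2  17.8] z 25.0
84 450 y [-16.6  17.7] z 31.2
92 419 y [-16.2  17.8] z 29.0
100 414 y [-16.3  18.1] z 27.1
108 393 y [-16.2  17.9] z 25.0
116 377 y [-15.9  17.7] z 22.8
124 355 y [-16.4  18.2] z 20.9
132 355 y [-16.   18.5] z 18.8
140 175 y [-15.4  17.6] z 17.2
xrange [  0.1 143.1]
((71.50716400146484, 0.9020061492919922), (36.11733627319336, 145.98634338378906), 89.88323974609375)
[ 514.13527646 -207.15921116  146.55263638] [-0.38570586  0.3427211   1.86171227 -0.00005562  0.93809545 -0.46802832]
```

View pics/w14.png

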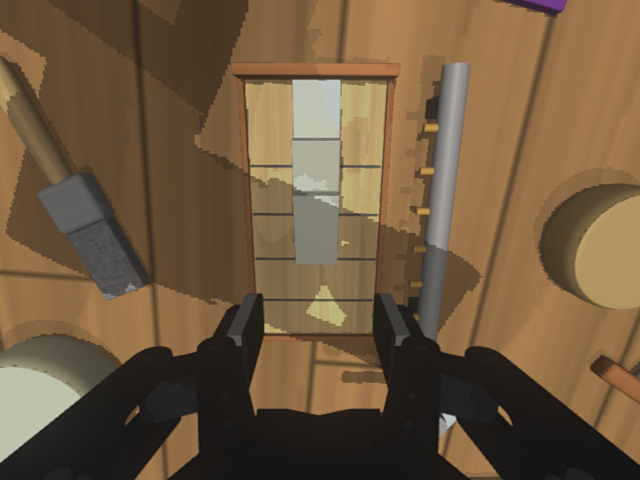

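Run:
```python
from h import *
target((559.4,-346.6,150),-1.495)
```

```text
shift [  45.2 -139.5    3.4] rv [ 0.    -0.001  1.564]
```

View pics/t3.png

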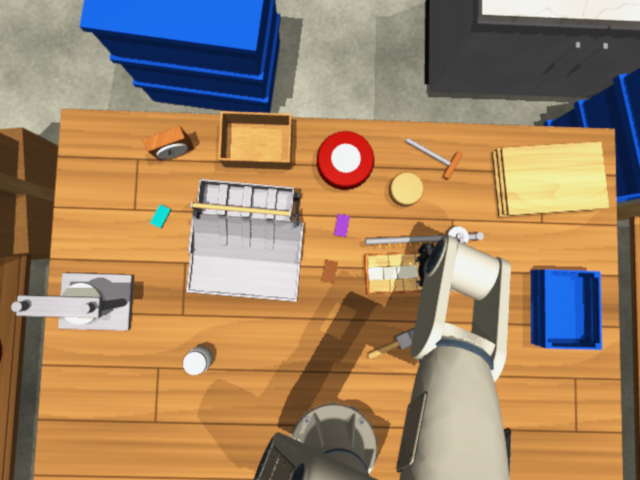

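Bin home, pan empty, three tablets in the tray. Now the valve.

Request:
{"name": "step_arm", "arguments": {"rows": [[6, -18, 10, 0, 0, -0.18, 50], [12, -36, 20, 0, 0, -0.36, 50], [18, -54, 30, 0, 0, -0.54, 50], [24, -72, 30, 0, 0, -0.72, 50], [30, -90, 30, 0, 0, -0.9, 50], [36, -108, 30, 0, 0, -1.08, 50], [42, -126, 30, 0, 0, -1.26, 50], [45, -139, 30, 0, 0, -1.44, 50]]}}

```text
clock: 39.25
eef_pos: [559.4, -346.8, 176.5]
tcp_rot: [2.684, 1.57, 1.321]
contact_force: [-0.6, 0.6, -0.0]
opening: 0.586
```

Request:
{"name": "step_arm", "arguments": {"rows": [[0, 0, 0, 0, 0, -0.136, 50], [0, 0, 0, 0, 0, -0.136, 50], [0, 0, 0, 0, 0, -0.136, 50], [0, 0, 0, 0, 0, -0.136, 50], [0, 0, 0, 0, 0, -0.136, 50], [0, 0, 0, 0, 0, -0.136, 50], [0, 0, 0, 0, 0, -0.136, 50], [0, 0, 0, 0, 0, -0.136, 50]]}}

```text
clock: 40.25
eef_pos: [559.4, -346.8, 176.5]
tcp_rot: [2.685, 1.57, 1.185]
contact_force: [-0.4, -0.1, -0.8]
opening: 0.587
```

Run:
```python
from h import *
target((559.4,-346.6,58),-1.495)
im,d,K,T=grab('wrist','w15');P=cloud(d,K,T);Q=(P[...,:2]-[619.2,-342])
rad=np.hypot(Q[...,0],Q[...,1]);m=(P[...,2]>74)&(P[...,2]<86)&(rad>35)&(rad<77)
q=Q[m];print(len(q));c,wh,a=cv2.minAreaRect(q.astype(np.float32));print(c,wh,a,np.arctan2(c[1],c[0]))
```

```text
shift [  -0.     0.2 -118.5] rv [-0.001  0.     0.004]
888
(-55.56426239013672, -5.642597198486328) (42.06552505493164, 11.829830169677734) 4.6039605140686035 -3.0403887586134823
```

View pics/w15.png

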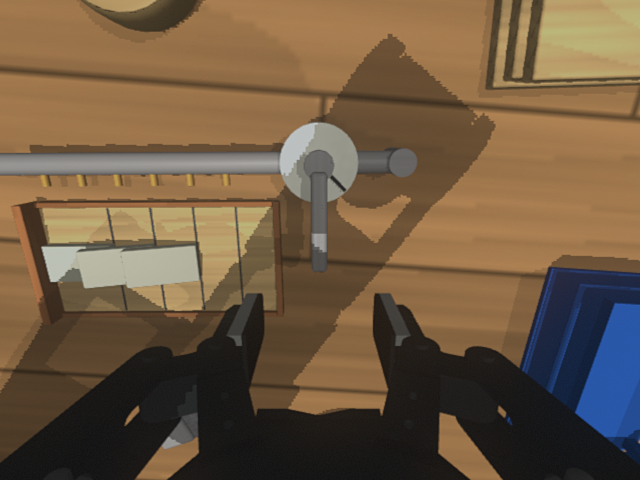

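Request:
{"name": "step_arm", "arguments": {"rows": [[0, 0, -35, 0, 0, 0, 50], [0, 0, -70, 0, 0, 0, 50], [0, 0, -105, 0, 0, 0, 50], [0, 0, -118, 0, 0, 0, 50], [0, 0, -118, 0, 0, 0, 30], [0, 0, -118, 0, 0, 0, 5], [0, 0, -118, 0, 0, 0, 5], [0, 0, -118, 0, 0, 0, 5]], "force": 25}}

```text
clock: 41.3
eef_pos: [560.3, -347.3, 60.0]
tcp_rot: [1.3, 1.568, -0.199]
contact_force: [-0.4, 1.7, 6.9]
opening: 0.134
```

Run:
```python
from h import *
s=r.sense();print(s['eef_pos'],s['opening'],s['contact_force'])
ax=np.array([619.2,-342.]);T=tcp();p=T[:2,3];v=p-ax;a0=np.arctan2(v[1],v[0]);rad=np.hypot(*v);jaw=np.arctan2(T[1,2],T[0,2]);print(a0,rad,jaw)
a0=a0%(2*np.pi); a1=(-3.061+.785)%(2*np.pi)
for i in range(1,9):
    a=a0+(a1-a0)*i/8; q=ax+rad*np.array([np.cos(a),np.sin(a)])-p; print(q.round(1),round(a-a0,3))
```

```text
[ 560.32412655 -347.29716669   60.00211534] 0.13420555858282585 [-0.36444581  1.71681304  6.92757359]
-3.051862480150071 59.11369088403513 -1.4993527204282329
[ 0.8 -5.7] 0.097
[  2.1 -11.2] 0.194
[  4.  -16.7] 0.291
[  6.4 -21.9] 0.388
[  9.3 -26.8] 0.485
[ 12.6 -31.5] 0.582
[ 16.4 -35.8] 0.679
[ 20.6 -39.7] 0.776
```

Request:
{"name": "step_arm", "arguments": {"rows": [[0.8, -5.7, 0, 0, 0, 0.1, 5], [2.1, -11.2, 0, 0, 0, 0.2, 5], [4, -16.7, 0, 0, 0, 0.3, 5], [6.4, -21.9, 0, 0, 0, 0.4, 5], [9.3, -26.8, 0, 0, 0, 0.49, 5], [12.6, -31.5, 0, 0, 0, 0.585, 5], [16.4, -35.8, 0, 0, 0, 0.69, 5], [20.6, -39.7, 0, 0, 0, 0.785, 5]]}}

```text
clock: 42.3
eef_pos: [580.2, -386.3, 60.1]
tcp_rot: [2.191, 1.568, 1.48]
contact_force: [-2.4, 4.9, 1.5]
opening: 0.131
```

Run:
```python
from h import *
s=r.sense();print(s['eef_pos'],s['opening'],s['contact_force'],s['wrist_torque'])
T=tcp();v=T[:2,3]-[619.2,-342];print(np.arctan2(v[1],v[0])+3.061,np.arctan2(T[1,2],T[0,2])+1.490)
```

```text
[ 580.18866987 -386.25533976   60.09889907] 0.13141278756688463 [-2.44065215  4.9154154   1.48713211] [0.72211298 0.39250732 0.15946046]
0.7677009396448655 0.7789928783130247
```

Open, lift and look.

Request:
{"name": "step_arm", "arguments": {"rows": [[0.5, -0.7, 0, 0, 0, 0.005, 5], [0.5, -0.7, 0, 0, 0, 0.005, 5], [0, 0, 0, 0, 0, 0, 30], [0, 0, 0, 0, 0, 0, 45], [0, 0, 0, 0, 0, 0, 45], [0, 0, 40, 0, 0, 0, 45], [0, 0, 80, 0, 0, 0, 50], [0, 0, 120, 0, 0, 0, 50]]}}

```text
clock: 43.3
eef_pos: [580.2, -386.4, 181.4]
tcp_rot: [2.124, 1.568, 1.413]
contact_force: [0.9, -0.4, 0.7]
opening: 0.582
```

Run:
```python
from h import *
im,d,K,T=grab('wrist','w16');P=cloud(d,K,T);Q=(P[...,:2]-[619.2,-342])
rad=np.hypot(Q[...,0],Q[...,1]);m=(P[...,2]>74)&(P[...,2]<86)&(rad>35)&(rad<77)
q=Q[m];print(len(q));c,wh,a=cv2.minAreaRect(q.astype(np.float32));print(c,wh,a,np.arctan2(c[1],c[0])+3.061, np.deg2rad(a)-0.08)
```

```text
833
(-35.88130187988281, -42.61074447631836) (42.32406997680664, 11.782925605773926) 50.801151275634766 0.7903304434407672 0.8066473535635441
```

View pics/w16.png

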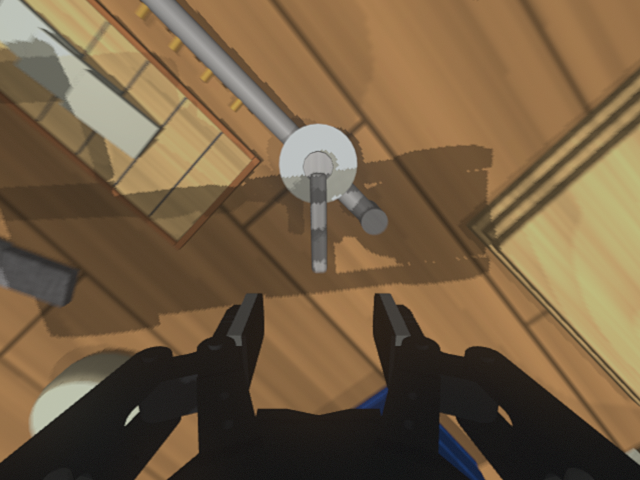

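Run:
```python
from h import *
target((514,-215,200),0.081)
```

```text
shift [-68.5 172.9  12.4] rv [-0.001  0.007  0.792]
```

Request:
{"name": "step_arm", "arguments": {"rows": [[-12, 30, 12, 0, 0, 0.16, 50], [-24, 60, 12, 0, 0, 0.32, 50], [-36, 90, 12, 0, 0, 0.48, 50], [-48, 120, 12, 0, 0, 0.64, 50], [-60, 150, 12, 0, 0.003, 0.79, 50], [-68, 173, 12, 0, 0.003, 0.79, 50], [-68, 173, 12, 0, 0.003, 0.79, 50], [-68, 173, 12, 0, 0.003, 0.79, 50]]}}

```text
clock: 44.35
eef_pos: [515.1, -215.5, 199.8]
tcp_rot: [0.324, 1.566, 0.401]
contact_force: [0.5, 0.3, 1.1]
opening: 0.584
```

Run:
```python
from h import *
tray('w17'); im,d,K,T=grab('scene','s9')
```

```text
-4 233 y [-16.   18.1] z 16.5
4 399 y [-16.1  18.2] z 16.8
12 400 y [-16.3  18.3] z 16.7
20 364 y [-16.5  18.4] z 16.8
28 387 y [-15.8  18.5] z 16.9
36 355 y [-16.   17.9] z 17.9
44 362 y [-16.2  17.9] z 31.2
52 395 y [-16.4  18.1] z 29.1
60 360 y [-16.7  18.3] z 27.0
68 318 y [-16.2  18.5] z 25.1
76 377 y [-16.1  17.9] z 24.1
84 349 y [-16.1  18.4] z 31.3
92 310 y [-16.2  18.6] z 29.1
100 310 y [-16.6  17.9] z 27.1
108 290 y [-16.  18.] z 25.1
116 292 y [-16.3  18.2] z 23.1
124 268 y [-16.3  18.4] z 21.0
132 272 y [-15.9  18.6] z 18.8
140 125 y [-15.2  18.3] z 17.1
xrange [ -1.1 143.1]
((71.60963439941406, 0.8435783386230469), (146.1191864013672, 35.97358322143555), 0.0724717378616333)
```

View pics/s9.png

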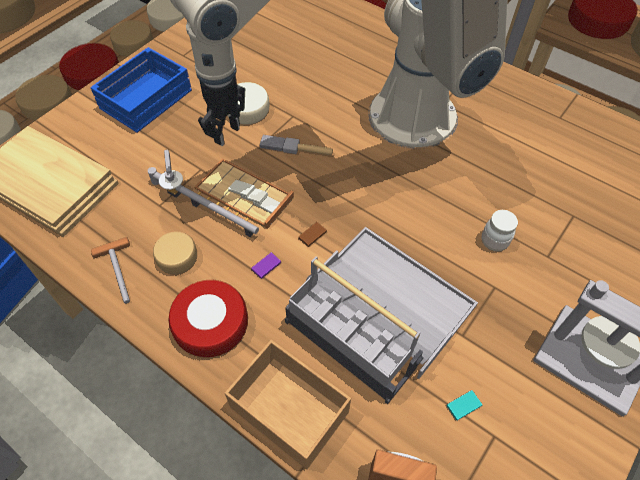

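All in place: bin home and empty, three tablets shingled, valve half open, the other objects unmoved.

```bash
python3 -c "
from rig import order; print(order.sign_off())"
```

```text
the job is handed in; nothing more can be done
None
```

The whole job was carried out in order and handed in at about 44 s of the 210 s allowed; sign-off gives no verdict, so the result below rests on my own checks.

- **Valve shut:** I gripped the lever and turned it to the closed stop, where the wrist force rose to about 32 N. A camera check later put the lever at 0.00 rad.
- **Bin:** I pulled it over to its stop, where the force on the tool rose, and all three tablets slid into the pan (the fourth was absent). I then swung it back against its home stop, and the last scene picture shows it home and empty.
- **Tablets:** The last wrist picture put the centres at about 32, 72 and 112 mm from the head stop, within about 1 mm across. The first lies flat, and the other two lean about 0.25 rad.
- **Valve half open:** The camera measured 0.79 to 0.81 rad, with the lever over the black mark.
- **Other objects:** In the last scene picture the cheeses, brush, jar and tools stand where they were at the start. I judged this by eye, not by measurement.

No check failed. The one disagreement was in the tray position: the first overhead estimate of the valve axis was about 7 mm off its position in the tray frame. The wrist camera brought that down to about 2 mm before I touched the valve.

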